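# Fetch the honey from behind the condiments

## Task

A guest wants the honey jar that the mill, the shaker and the cruet hem in on the condiment board. First clear those three onto the empty serving tray so that all stand there together, the jar still in its place; then set the jar upright in the middle of the saucer, and only after that put the mill, shaker and cruet back, each upright on the very spot where it stood at the start. Set everything down gently, knock nothing over, and leave the tumbler, the bell and the stack of plates where they are.

Things in the scene. Friction and masses are not known exactly. Their poses are not given: they have to be found in the camera images.
- mill_center (a point): Short round wooden pepper mill with a waist and a small steel knob, 92 mm tall, foot 48 mm across, waist 40 mm across from 26 to 60 mm above its underside, shoulder 47 mm across at 68 to 74 mm. Loose, about 0.16 kg. The point is on its axis, 46 mm above its underside; z up.
- shaker_center (a point): Round steel sugar shaker, plain cylinder 46 mm across up to 66 mm above its underside, then a domed top 48 mm across at its edge; 88 mm tall in all. Loose, about 0.20 kg. The point is on its axis, 44 mm above its underside; z up.
- cruet_center (a point): White square stoneware oil cruet: body 42 x 42 mm with upright flat faces up to 64 mm, then a narrow neck with a cork; 84 mm tall in all. Loose, about 0.20 kg. The point is on its axis, 42 mm above its underside; x and y are normal to its flat faces, z up. It starts with its faces parallel to the board's edges to within about 5 degrees.
- jar_center (a point): Squat amber honey jar with a white screwed-on cap (one solid piece), 54 mm across, 48 mm tall, straight-sided from 3 to 34 mm (cap 53 mm across). Loose, about 0.14 kg. The point is on its axis, 24 mm above its underside; z up.
- board: Fixed wooden board, 158 (x) by 226 mm, top face 10 mm above its origin (underside). Rail on its +x, +y, -y edges, 22 mm high. Cork discs mark spots in its frame: jar (25,0) mm; mill, shaker, cruet in any arrangement at (25,60), (25,-60), gripped on their board x sides (only 9 mm gap to the jar), and (-35,0), gripped on its y sides. Once they are gone the jar is free on its y sides.
- tray: Fixed empty aluminium serving tray, 290 mm along its x, 130 mm along its y, floor 4 mm above its underside, rim 5 mm thick and 10 mm high. Origin: centre of the underside. There is room for three things in a row along its x, for instance 85 mm apart.
- saucer_well (a point): Fixed white saucer, 140 mm across, rim 13 mm high, with a flat round well 92 mm across. The point is the centre of the well's upper face, 6 mm above the counter.
- tumbler: Bystander: upturned glass tumbler, 68 mm across at the foot, 85 mm tall. Origin: centre of its underside. Leave alone.
- plates: Bystander: stack of small blue plates, 150 mm across, 38 mm tall. Origin: centre of its underside. Leave alone.
- bell: Bystander: brass counter bell, 80 mm across, 54 mm tall. Origin: centre of its underside. Leave alone.
Not all that is in view belongs to the job. There is more than one size of the part that bears mill_center; the job needs the middle-sized. What is shaped like the part that bears cruet_center but yellow is not meant.

How it is judged (in metres and radians):
On the way, in this order (a step that is already met when the one before it is completed fails the run):
1. mill, shaker and cruet all stand on the serving tray, released, while the jar is still in its place (x of mill_center in the frame of tray between -0.125 and 0.125 m and y of mill_center in the frame of tray between -0.05 and 0.05 m and z of mill_center in the frame of tray between 0.04 and 0.062 m and angle between each of mill_center, shaker_center, cruet_center's own z axis and vertical below 0.12 rad and linear speed of each of mill, shaker, cruet below 0.02 m/s and contact force between the fingers and mill below 0.1 N and x of shaker_center in the frame of tray between -0.125 and 0.125 m and y of shaker_center in the frame of tray between -0.05 and 0.05 m and z of shaker_center in the frame of tray between 0.038 and 0.06 m and contact force between the fingers and shaker below 0.1 N and x of cruet_center in the frame of tray between -0.125 and 0.125 m and y of cruet_center in the frame of tray between -0.05 and 0.05 m and z of cruet_center in the frame of tray between 0.036 and 0.058 m and contact force between the fingers and cruet below 0.1 N and distance of jar_center from where it was at the start of the episode below 0.02 m), for 0.2 s.
2. the jar stands in the middle of the saucer, released, while mill, shaker and cruet are still on the tray (horizontal distance between jar_center and saucer_well below 0.015 m and z of jar_center in the frame of saucer_well between 0.016 and 0.032 m and angle between each of jar_center, mill_center, shaker_center, cruet_center's own z axis and vertical below 0.12 rad and linear speed of each of jar, mill, shaker, cruet below 0.02 m/s and contact force between the fingers and jar below 0.1 N and x of mill_center in the frame of tray between -0.125 and 0.125 m and y of mill_center in the frame of tray between -0.05 and 0.05 m and z of mill_center in the frame of tray between 0.04 and 0.062 m and x of shaker_center in the frame of tray between -0.125 and 0.125 m and y of shaker_center in the frame of tray between -0.05 and 0.05 m and z of shaker_center in the frame of tray between 0.038 and 0.06 m and x of cruet_center in the frame of tray between -0.125 and 0.125 m and y of cruet_center in the frame of tray between -0.05 and 0.05 m and z of cruet_center in the frame of tray between 0.036 and 0.058 m), for 0.2 s.
3. mill, shaker and cruet stand again where each stood at the start, the jar on the saucer (distance of each of mill_center, shaker_center, cruet_center from where it was at the start of the episode below 0.015 m and angle between each of mill_center, shaker_center, cruet_center, jar_center's own z axis and vertical below 0.12 rad and linear speed of each of mill, shaker, cruet, jar below 0.02 m/s and horizontal distance between jar_center and saucer_well below 0.015 m and z of jar_center in the frame of saucer_well between 0.016 and 0.032 m and contact force between the fingers and mill below 0.1 N and contact force between the fingers and shaker below 0.1 N and contact force between the fingers and cruet below 0.1 N), for 0.2 s.
At the end, for the whole second after the job is handed in: The honey jar stands upright and at rest in the saucer, its axis within 15 mm of the saucer's centre; mill, shaker and cruet stand upright and at rest, each within 15 mm of where it stood at the start; all are released (all of step 3 and contact force between the fingers and jar below 0.1 N); the robot touches nothing.
It fails at once if the tumbler, the stack of plates or the bell is pushed more than 20 mm out of its place (distance of any of tumbler, plates, bell from where it was at the start of the episode above 0.02 m).
It fails at once if the mill, shaker, cruet or jar is knocked over (angle between any of mill_center, shaker_center, cruet_center, jar_center's own z axis and vertical above 0.7 rad).
It fails at once if the mill, shaker, cruet or jar is dropped from a height or thrown instead of being set down ((contact force between the fingers and mill below 0.02 N and linear speed of mill above 0.7 m/s) or (contact force between the fingers and shaker below 0.02 N and linear speed of shaker above 0.7 m/s) or (contact force between the fingers and cruet below 0.02 N and linear speed of cruet above 0.7 m/s) or (contact force between the fingers and jar below 0.02 N and linear speed of jar above 0.7 m/s)).
It also fails if it takes over 138 s, if anything falls off the work surface, if the arm or the gripper's body presses on something with over 40 N, if the wrist force passes 120 N, or if a joint passes its speed limit or range.

## Robot

A 6-joint arm with a two-finger parallel gripper is mounted at the origin on the work surface. World frame = base frame: x ahead of the robot, y to its left, z up, the work surface at z = 0. Lengths are in m, angles in degrees, forces in N, time in s.
With the tool pointing down it reaches from about 0.275 to 0.85 m from the base axis. Payload 19 kg.
Tool frame: the origin (TCP) lies midway between the tips of the shut fingers; the grasp point (between the pads) lies 19 mm behind it; z points along the fingers, y is the direction in which the jaws open and shut (so a half turn about z gives the same grasp; the last joint's range is limited). The gripper opens to 85 mm and grips with 20 to 120 N. Pads are 22 mm wide; open, the fingers measure 114 mm over their backs; the gripper's body (76 mm by 85 mm) begins 54 mm behind the grasp point. The pads swing forward as they close: fully open they stand 13 mm farther back than shut.
Start: joints at [-74.427, 8.623, 82.357, -0, 89.026, -7.678], TCP at [0.227, -0.528, 0.231] pointing down, gripper open.
Joint ranges: [-160.23, 160.23], [-39.13, 120.54], [6.94, 153.29], [-79.49, 259.48], [9.18, 160.14], [-161.06, 161.06]. Speed limits (degrees/s): [108.29, 108.29, 127.2, 172.46, 172.46, 172.46].

## Interface

Orientations are given as a 3x3 rotation matrix whose columns are the frame's x, y, z axes.
In Python, from cell import sensors, vision, ticket gives the robot as it stands.
- The arm moves only by the tool drive_tool, never from a script. Its argument "series" is a list that holds one entry, the list of rows, each a list of 4 numbers: the shift along the world's x, y, z in mm, then the turn about the world's z in rad. In form: [[[tx, ty, tz, turn], ...]]. A call has 1 to 12 rows; each row is the pose to reach, as a shift and turn from the pose measured when the call began; what a row does not reach only later rows make up. A row lasts 1/10 s, in which the tool goes at most 50 mm and 8.59 degrees, less where a joint would pass 70% of its speed; a pose out of reach is approached as far as the arm can. A call with a gripper value outside its range is refused whole. "hand" is the finger opening in mm, from 0 to 85.4, set as the call begins (left out, the last holds). The fingers move at their own pace and stop on an object; the grip force is fixed at half the most. Time passes only in rows, so rows that repeat a pose let the fingers close. It gives the time, the measured TCP pose, the force and the opening at its end, in the units of the state.
- sensors.state(): the state, without advancing time (a new reading comes with each control period).
- vision.read_camera(name): name is "side" or "top" or "wrist"; returns a dict with "img" (400x640x3 uint8, blue, green, red), "fx", "fy", "cx", "cy" (pixels), "rvec" (rotation vector, rad) and "tvec" (3), from world to camera coordinates, as OpenCV has them. Camera axes: x right, y down, z forward; pixel columns grow to the right and rows downward; lengths in m; the calibration is good to about 2 mm. A picture is of the moment at which its call begins. There is no depth.
- ticket.sign_off(): hands the job in, once; it reports no verdict.
The state is a dict: "time_s": time; "joints": joint angles; "qd": joint speeds; "joint_torque": joint torques, N m; "eef_pos": TCP position; "tool_rot": TCP orientation; "wrist_force": force on the tool from outside, world axes, zero at the start; "torque": the same for the moment, N m; "grip_width": finger opening in m.
Only numpy, scipy, OpenCV 4.12 (cv2) and the standard library are available. Lean on these libraries where they do the work, as an engineer would, in place of code of your own. Each camera call takes 0.05 s, during which the arm holds its last target.

## Working session

There is one attempt and no reset: what is moved stays moved. The work goes in short steps, Python scripts to look and compute and a tool call to move; the robot and the scene stay as the last step left them, time stands still between calls to the robot, and variables do not carry over. Pictures are saved under pics/ and viewed, and the job is handed in when it is done.

Besides the shell and the picture viewer there is one more tool, called as a command line: name --argument value ..., lists and objects as JSON in quotes. drive_tool: Moves the arm, as the interface text tells. Its arguments: {"type":"object","properties":{"series":{"type":"array","items":{"type":"array","items":{"type":"array","items":{"type":"number"}}}},"hand":{"type":"number"}},"required":["series"]}

```bash
ls; mkdir -p pics; python3 - <<'E'
from cell import sensors, vision
import cv2
s=sensors.state()
for k,v in s.items(): print(k,v)
for n in ["side","top","wrist"]:
    c=vision.read_camera(n); cv2.imwrite(f"pics/{n}0.png",c["img"]); print(n,c["fx"],c["fy"],c["cx"],c["cy"],c["rvec"],c["tvec"])
E
```

```text
pics
time_s 0.0
joints [-7.44294533e+01  8.65249102e+00  8.23927846e+01 -1.51967777e-03
  8.90264722e+01 -7.67805109e+00]
qd [ 0.03183682  0.11792498  0.01758435  0.03507486 -0.04813386  0.03196119]
joint_torque [-6.88628843e-04 -7.13059974e+01 -5.70869601e+01 -2.58327773e-04
  9.07842972e-03  3.17774300e-05]
eef_pos [ 0.22686805 -0.52808374  0.23066207]
tool_rot [[ 9.18800711e-01  3.94721575e-01 -3.61677533e-04]
 [ 3.94721716e-01 -9.18799940e-01  1.19916201e-03]
 [ 1.41025822e-04 -1.24455289e-03 -9.99999216e-01]]
wrist_force [-0.00520282  0.64113133 -0.71344143]
torque [-0.03916643  0.01984257  0.01986308]
grip_width 0.08534385351785807
side 436.65735532960645 436.65735532960645 323.99808319802173 203.88208808882175 [ 0.41489586 -2.61248737  1.42946195] [0.59636867 0.14600566 0.94493685]
top 495.2520699337024 495.2520699337024 321.971360375946 192.46421912417387 [ 2.12589673 -2.12354345  0.18588201] [-0.00351899  0.61158799  1.20534984]
wrist 297.235724348253 297.235724348253 314.67050249800013 201.2211599166588 [-2.40414822  1.58633025  0.24210551] [-0.57483641 -0.03712115  0.37881524]
```

View pics/top0.png

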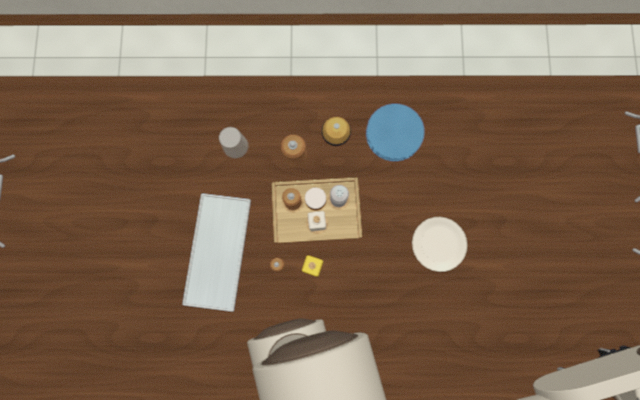

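View pics/side0.png

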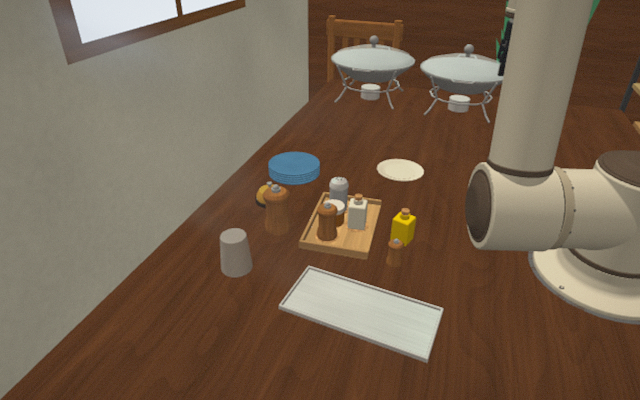

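View pics/wrist0.png

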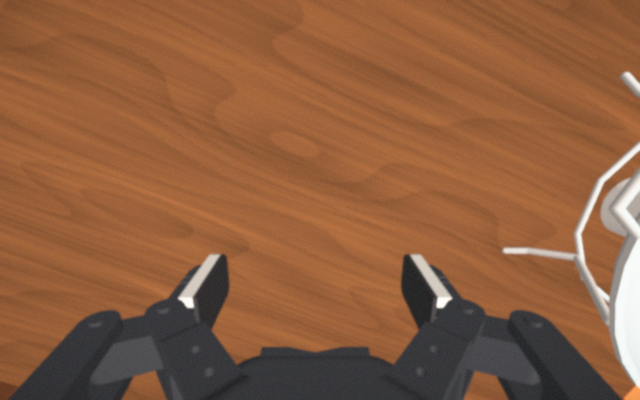

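The top view shows the mill at (291,198), jar (316,198), shaker (339,195) and cruet (317,220) on the board. The tray is at (216,252) and the saucer at (440,244). The small mill (277,264), large mill (293,146) and yellow cruet (313,266) are distractors.

```bash
cat > h.py <<'E'
import numpy as np, cv2
from cell import sensors, vision
def cam(n,save=None):
    c=vision.read_camera(n)
    if save: cv2.imwrite(f"pics/{save}.png",c["img"])
    R,_=cv2.Rodrigues(np.array(c["rvec"],float)); c["R"]=R; c["t"]=np.array(c["tvec"],float).reshape(3)
    c["C"]=-R.T@c["t"]; c["K"]=np.array([[c["fx"],0,c["cx"]],[0,c["fy"],c["cy"]],[0,0,1]])
    return c
def toz(c,uv,z):
    uv=np.atleast_2d(uv).astype(float)
    d=np.c_[(uv[:,0]-c["cx"])/c["fx"],(uv[:,1]-c["cy"])/c["fy"],np.ones(len(uv))]@c["R"]
    s=(z-c["C"][2])/d[:,2]
    return c["C"]+d*s[:,None]
def proj(c,P):
    p,_=cv2.projectPoints(np.atleast_2d(P).astype(float),c["R"] @ np.eye(3) if 0 else np.array(c["rvec"],float),c["t"],c["K"],None); return p.reshape(-1,2)
def blobs(mask,amin=30):
    n,l,s,ce=cv2.connectedComponentsWithStats(mask.astype(np.uint8))
    return [(ce[i].round(1),s[i].tolist(),l==i) for i in range(1,n) if s[i][4]>=amin]
E
python3 - <<'E'
from h import *
c=cam("top","t1"); print("C",c["C"])
im=c["img"]
for nm,p,z in [("mill",(291.5,198),.10),("jar",(316,198),.058),("shaker",(339.5,194.5),.09),("cruet",(317,220),.094),("tray",(216.5,252),.01),("saucer",(440,244),.013),("tumbler",(234,142),.04),("plates",(395,132),.038),("bell",(336,130),.03)]:
    print(nm,toz(c,p,z)[0].round(3))
for p in [(272,183),(358,178),(361,239),(275,242)]: print(toz(c,p,.02)[0].round(3))
for p in [(203,195),(249,198),(233,310),(184,304)]: print(toz(c,p,.01)[0].round(3))
big=cv2.resize(im[90:330,170:490],None,fx=2.5,fy=2.5,interpolation=cv2.INTER_CUBIC); cv2.imwrite("pics/t1z.png",big)
E
```

```text
C [ 0.38596609 -0.00982371  1.2953201 ]
mill [0.59  0.072 0.1  ]
jar [0.597 0.012 0.058]
shaker [ 0.6   -0.046  0.09 ]
cruet [0.536 0.009 0.094]
tray [0.463 0.27  0.01 ]
saucer [ 0.484 -0.307  0.013]
tumbler [0.749 0.229 0.04 ]
plates [ 0.777 -0.195  0.038]
bell [ 0.785 -0.04   0.03 ]
[0.643 0.129 0.02 ]
[ 0.657 -0.097  0.02 ]
[ 0.496 -0.103  0.02 ]
[0.488 0.118 0.02 ]
[0.613 0.311 0.01 ]
[0.605 0.19  0.01 ]
[0.317 0.222 0.01 ]
[0.332 0.347 0.01 ]
```

View pics/t1z.png

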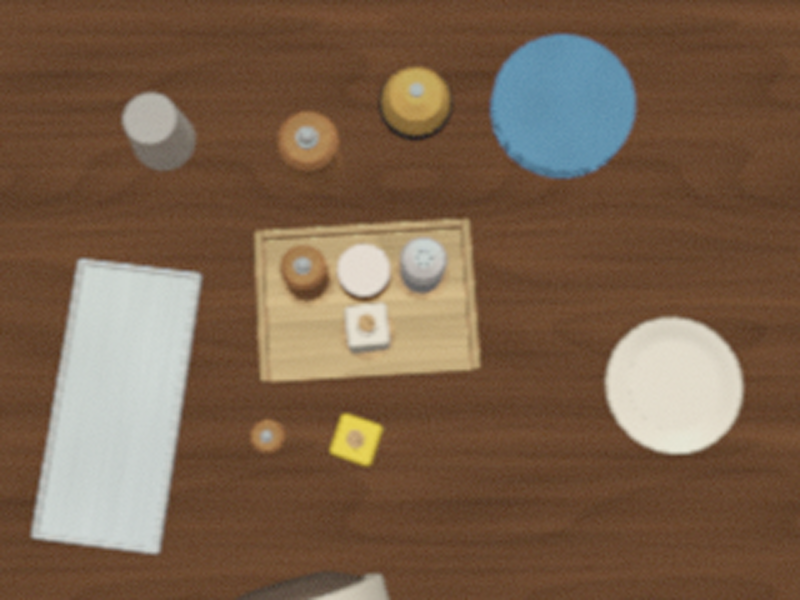

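```bash
python3 - <<'E'
from h import *
s=sensors.state(); c=cam("wrist"); T=np.array(s["tool_rot"])
print("cam in tool",T.T@(c["C"]-s["eef_pos"]),"\n",T.T@c["R"].T)
c=cam("top"); hsv=cv2.cvtColor(c["img"],cv2.COLOR_BGR2HSV)
# tray
roi=np.zeros(hsv.shape[:2],bool); roi[180:330,170:262]=1
m=(hsv[...,2]>110)&(hsv[...,1]<60)&roi
b=max(blobs(m),key=lambda x:x[1][4]); cn,_=cv2.findContours(b[2].astype(np.uint8),0,2)
q=cv2.boxPoints(cv2.minAreaRect(cn[0])); P=toz(c,q,.01); print("tray",q.round(1).tolist(),P.round(4).tolist(),P.mean(0))
e=P[1]-P[0];f=P[2]-P[1];print(np.linalg.norm(e),np.linalg.norm(f),np.degrees(np.arctan2(e[1],e[0])),np.degrees(np.arctan2(f[1],f[0])))
roi[:]=0; roi[200:290,400:480]=1
m=(hsv[...,2]>130)&(hsv[...,1]<80)&roi
b=max(blobs(m),key=lambda x:x[1][4]); cn,_=cv2.findContours(b[2].astype(np.uint8),0,1)
E=cv2.fitEllipse(cn[0]); print("saucer",E,toz(c,E[0],.013),toz(c,E[0],.0065))
roi[:]=0; roi[170:250,265:370]=1
m=(hsv[...,0]>10)&(hsv[...,0]<25)&(hsv[...,2]>130)&roi
b=max(blobs(m),key=lambda x:x[1][4]); cn,_=cv2.findContours(b[2].astype(np.uint8),0,1)
q=cv2.boxPoints(cv2.minAreaRect(cv2.convexHull(cn[0]))); P=toz(c,q,.025); print("board",q.round(1).tolist(),P.round(4).tolist(),P.mean(0))
e=P[1]-P[0];f=P[2]-P[1];print(np.linalg.norm(e),np.linalg.norm(f),np.degrees(np.arctan2(e[1],e[0])),np.degrees(np.arctan2(f[1],f[0])))
E
```

```text
cam in tool [ 0.0761985   0.00031114 -0.14153098] 
 [[-1.64777407e-03 -9.54782466e-01 -2.97300737e-01]
 [ 9.99998607e-01 -1.65191669e-03 -2.37304118e-04]
 [-2.64542238e-04 -2.97300714e-01  9.54783858e-01]]
tray [[181.3000030517578, 305.0], [198.6999969482422, 190.6999969482422], [250.89999389648438, 198.60000610351562], [233.5, 312.8999938964844]] [[0.3294, 0.3538, 0.01], [0.6244, 0.3233, 0.01], [0.6033, 0.1846, 0.01], [0.3101, 0.2206, 0.01]] [0.46682363 0.27055893 0.01      ]
0.29658246004637373 0.14024081994610724 -5.899893071299546 -98.6760196493443
saucer ((439.2207336425781, 243.80612182617188), (53.65675735473633, 55.86283493041992), 128.71365356445312) [[ 0.48482533 -0.30530205  0.013     ]] [[ 0.48532644 -0.30679981  0.0065    ]]
board [[269.8999938964844, 181.5], [358.0, 176.10000610351562], [361.79998779296875, 237.6999969482422], [273.6000061035156, 243.10000610351562]] [[0.6462, 0.1338, 0.025], [0.6606, -0.0972, 0.025], [0.4993, -0.1049, 0.025], [0.4853, 0.121, 0.025]] [0.57284999 0.01318504 0.025     ]
0.23143534238541105 0.16154690760068116 -86.43009810648817 -177.2629793094821
```

drive_tool --series '[[[30,60,10,0.14],[55,110,20,0.28],[80,155,30,0.42],[105,200,40,0.56],[130,245,50,0.7],[155,290,60,0.84],[180,335,70,0.98],[205,380,80,1.12],[230,425,90,1.22],[250,470,95,1.22],[270,505,100,1.22],[280,530,100,1.22]]]'

```text
time_s: 1.5
eef_pos: [0.5041, -0.0037, 0.3312]
tool_rot: [[-0.055, 0.998, 0.001], [0.998, 0.055, -0.0], [-0.0, 0.001, -1.0]]
wrist_force: [0.7, -0.7, -1.0]
grip_width: 0.0854
```

```bash
python3 - <<'E'
from h import *
c=cam("wrist","w1"); print(c["C"])
E
```

```text
[0.50020402 0.07199692 0.47264569]
```

View pics/w1.png

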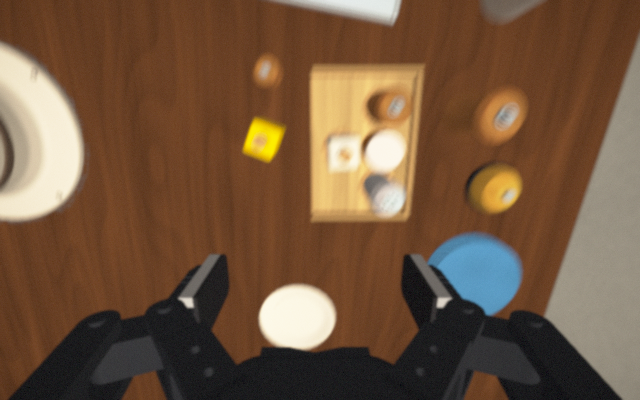

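The wrist view shows the board at columns 310–425, rows 65–220, with all four items on it. I'm going closer for a better measurement.

drive_tool --series '[[[30,-5,-35,0],[60,-10,-70,0],[85,-15,-105,0],[85,-15,-105,0],[85,-15,-105,0]]]'

```text
time_s: 2.05
eef_pos: [0.5907, -0.013, 0.2255]
tool_rot: [[-0.059, 0.998, -0.001], [0.998, 0.059, 0.003], [0.003, -0.001, -1.0]]
wrist_force: [-0.5, -0.7, 0.6]
grip_width: 0.0857
```

```bash
python3 - <<'E'
from h import *
c=cam("wrist","w2"); print(c["C"],sensors.state()["eef_pos"])
np.savez("w2.npz",**{k:c[k] for k in ["img","R","t","C","K","rvec","tvec","fx","fy","cx","cy"]})
for n,p in [("jarcap",(.597,.012,.058)),("mill",(.59,.072,.102)),("shaker",(.6,-.046,.098)),("cruet",(.536,.009,.094))]: print(n,proj(c,p).round(1))
E
```

```text
[0.58678894 0.06225395 0.36720207] [ 0.59083057 -0.01293521  0.22694309]
jarcap [[321.9 160.4]]
mill [[319.3  97.7]]
shaker [[322.  226.6]]
cruet [[257.  166.2]]
```

View pics/w2.png

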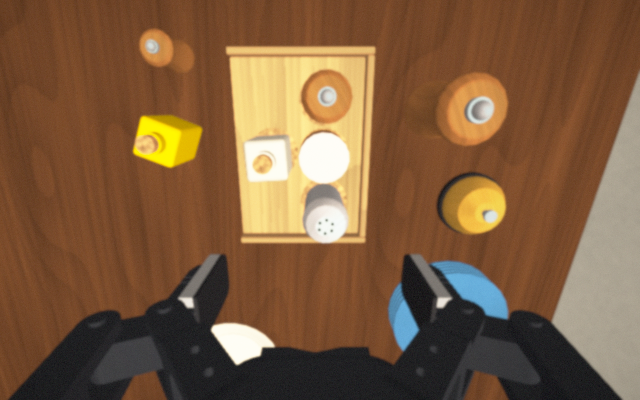

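The closer view shows the mill knob at (327,97), jar cap (324,158), shaker top (325,226) and cruet cork (262,163). The board's corners are at (228,48), (375,48), (364,241) and (243,241). I'll fit the shapes next.

```bash
python3 - <<'E'
from h import *
c=dict(np.load("w2.npz")); c={k:(v if v.ndim else float(v)) for k,v in c.items()}
hsv=cv2.cvtColor(c["img"],cv2.COLOR_BGR2HSV); H,S,V=[hsv[...,i].astype(int) for i in range(3)]
for p in [(327,97),(310,90),(324,158),(262,163),(265,145),(325,226),(318,205),(280,80),(250,200)]: print(p,hsv[p[1],p[0]].tolist())
def R(x0,x1,y0,y1):
    r=np.zeros(H.shape,bool); r[y0:y1,x0:x1]=1; return r
def show(n,m,zs):
    b=max(blobs(m,20),key=lambda x:x[1][4]); cn=max(cv2.findContours(b[2].astype(np.uint8),0,1)[0],key=len); h=cv2.convexHull(cn)
    e=cv2.fitEllipse(h); print(n,"cent",b[0],"stat",b[1],"ell",np.round(e[0],1),np.round(e[1],1))
    for z in zs: print("   z",z,toz(c,e[0],z)[0].round(4))
    return cn
show("jar",(S<50)&(V>170)&R(295,355,128,190),[.058])
show("mill",(H<14)&(S>130)&(V<190)&R(296,358,65,126),[.082,.084])
show("knob",(S<90)&R(312,342,84,112),[.10])
cn=show("cruet",((S<60))&R(238,293,130,188),[.074]); q=cv2.minAreaRect(cn); print(q, toz(c,q[0],.074), [toz(c,p,.074)[0].round(4).tolist() for p in cv2.boxPoints(q)])
show("cork",(S>100)&R(250,275,150,175),[.09,.094])
show("shaker",(S<80)&R(300,352,180,250),[.076])
cv2.imwrite("pics/w2z.png",cv2.resize(c["img"][35:255,215:385],None,fx=2.7,fy=2.7,interpolation=2))
E
```

```text
(327, 97) [60, 6, 225]
(310, 90) [16, 164, 225]
(324, 158) [26, 8, 254]
(262, 163) [22, 120, 251]
(265, 145) [27, 10, 254]
(325, 226) [48, 5, 250]
(318, 205) [12, 28, 185]
(280, 80) [21, 122, 239]
(250, 200) [22, 117, 248]
jar cent [323.6 157.5] stat [299, 133, 50, 50, 1981] ell [323.6 157.5] [49.7 50.3]
   z 0.058 [0.5986 0.0151 0.058 ]
mill cent [312.9  79.6] stat [303, 71, 26, 21, 76] ell [315.3  80.8] [11.  30.5]
   z 0.082 [0.5858 0.0868 0.082 ]
   z 0.084 [0.5858 0.0866 0.084 ]
knob cent [326.8  96. ] stat [318, 86, 19, 21, 313] ell [326.8  95.9] [19.  20.4]
   z 0.1 [0.5962 0.0738 0.1   ]
cruet cent [268.4 157.4] stat [244, 136, 47, 46, 1584] ell [267.2 158.4] [50.9 54.7]
   z 0.074 [0.5424 0.0135 0.074 ]
((267.27655029296875, 158.6482391357422), (44.168617248535156, 45.16640090942383), 86.18592071533203) [[0.54246    0.01324432 0.074     ]] [[0.519, 0.0319, 0.074], [0.5625, 0.0372, 0.074], [0.5669, -0.0062, 0.074], [0.5214, -0.0119, 0.074]]
cork cent [262.1 163.7] stat [253, 155, 19, 18, 262] ell [262.1 163.7] [17.3 18.6]
   z 0.09 [0.5401 0.0108 0.09  ]
   z 0.094 [0.5407 0.0116 0.094 ]
shaker cent [324.7 213.2] stat [303, 180, 46, 64, 2178] ell [325.3 210.8] [46.7 67.1]
   z 0.076 [ 0.6033 -0.0372  0.076 ]
```

View pics/w2z.png

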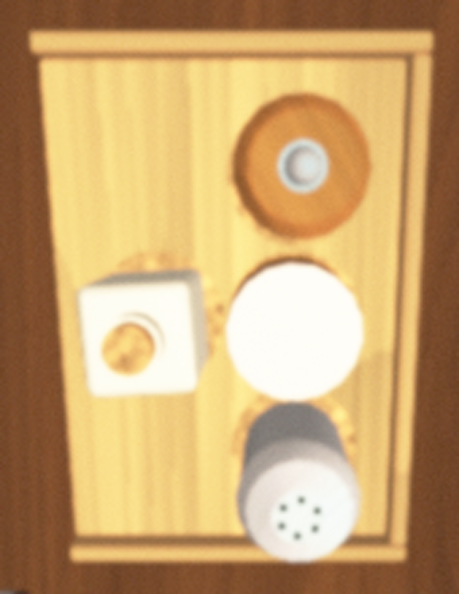

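```bash
python3 - <<'E'
from h import *
c=dict(np.load("w2.npz")); c={k:(v if v.ndim else float(v)) for k,v in c.items()}
o=np.array([215,35])
for n,p,z in [("mill sh",(302.5,167),.083),("mill knob",(303,165),.100),("shk edge",(300,504),.076),("shk top",(298.5,517),.097),("cru c",(143,337),.074)]: print(n,toz(c,np.array(p)/2.7+o,z)[0].round(4))
mill=[.5965,.0738];jar=[.5986,.0151]
A=np.array([[25,60],[25,0],[25,-60],[-35,0]])/1000.
# corners of cruet top
q=np.array([(80,287),(203,271),(203,390),(91,396)])/2.7+o
Q=toz(c,q,.074); print(Q.round(4),np.degrees(np.arctan2(*(Q[1]-Q[0])[1::-1])),np.degrees(np.arctan2(*(Q[2]-Q[3])[1::-1])))
for z in (.022,.032):
  B=toz(c,np.array([(30,32),(433,32),(405,560),(70,560)])/2.7+o,z); print(z,B[:,:2].round(4).tolist(),B.mean(0)[:2],np.linalg.norm(B[0]-B[1]),np.linalg.norm(B[1]-B[2]),np.degrees(np.arctan2(*(B[1]-B[0])[1::-1])),np.degrees(np.arctan2(*(B[1]-B[2])[1::-1])))
E
```

```text
mill sh [0.5971 0.0738 0.083 ]
mill knob [0.5966 0.0737 0.1   ]
shk edge [ 0.605  -0.0491  0.076 ]
shk top [ 0.6035 -0.0461  0.097 ]
cru c [0.5432 0.0121 0.074 ]
[[ 0.5203  0.0289  0.074 ]
 [ 0.5643  0.0371  0.074 ]
 [ 0.5658 -0.0065  0.074 ]
 [ 0.5239 -0.0112  0.074 ]] 10.521575287700239 6.422047393676488
0.022 [[0.4903, 0.1196], [0.6464, 0.1285], [0.6596, -0.095], [0.5023, -0.1041]] [0.57465198 0.0122581 ] 0.1563669671897137 0.22392162548714392 3.272293917889724 93.35942549975222
0.032 [[0.4931, 0.1179], [0.6447, 0.1266], [0.6575, -0.0905], [0.5047, -0.0993]] [0.57500357 0.01370641] 0.1518372444792025 0.21743494296990168 3.2722939178897246 93.35942549975222
```

Everything agrees with the board layout to about 1.5 mm. I take the mill at (.5966,.0737), shaker (.604,-.047), cruet (.541,.0115), jar (.599,.0145) and board yaw as 3.3°. Mill first.

drive_tool --series '[[[3,43,0,0],[6,86.5,-20,0],[6,86.5,-60,0],[6,86.5,-100,0],[6,86.5,-140,0],[6,86.5,-170,0],[6,86.5,-185,0],[6,86.5,-193,0],[6,86.5,-193,0],[6,86.5,-193,0]]]' --hand 85

```text
time_s: 3.1
eef_pos: [0.5977, 0.0736, 0.0357]
tool_rot: [[-0.059, 0.998, 0.004], [0.998, 0.059, 0.002], [0.002, 0.004, -1.0]]
wrist_force: [-0.1, -0.6, -0.7]
grip_width: 0.085
```

```bash
python3 - <<'E'
from h import *
s=sensors.state(); print(s["eef_pos"],s["wrist_force"],np.array(s["tool_rot"]).round(4).tolist())
cam("wrist","w3")
E
```

```text
[0.59769477 0.07355536 0.03572208] [-0.10792313 -0.64810066 -0.66630374] [[-0.0589, 0.9983, 0.0039], [0.9983, 0.0588, 0.0024], [0.0022, 0.004, -1.0]]
```

View pics/w3.png

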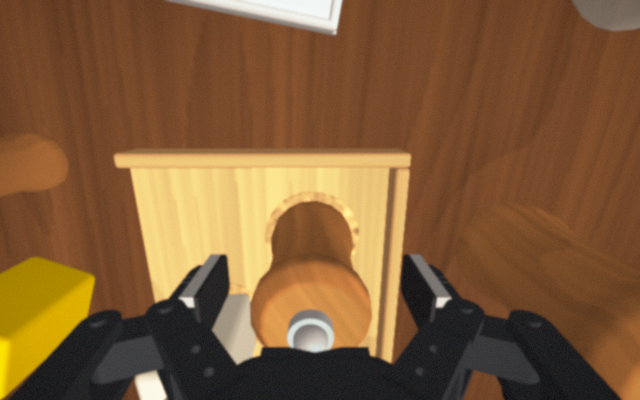

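The mill sits between the open fingers, about 1 mm toward -x (knob at (311,335)). I'll shift 1 mm and close.

drive_tool --series '[[[-1,0,-1,0],[-1,0,-1,0],[-1,0,-1,0],[-1,0,-1,0],[-1,0,-1,0],[-1,0,-1,0],[-1,0,-1,0],[-1,0,-1,0],[-1,0,-1,0]]]' --hand 30

```text
time_s: 4.05
eef_pos: [0.597, 0.0735, 0.0354]
tool_rot: [[-0.059, 0.998, 0.005], [0.998, 0.059, 0.002], [0.002, 0.005, -1.0]]
wrist_force: [-2.9, 0.5, 8.3]
grip_width: 0.0421
```

drive_tool --series '[[[0,0,0,0],[0,0,0,0],[0,0,0,0]]]'

```text
time_s: 4.35
eef_pos: [0.597, 0.0736, 0.0354]
tool_rot: [[-0.059, 0.998, 0.005], [0.998, 0.059, 0.002], [0.002, 0.005, -1.0]]
wrist_force: [-0.5, 0.1, 1.8]
grip_width: 0.042
```

```bash
python3 - <<'E'
from h import *
cam("wrist","w4");cam("side","s4")
im=cv2.imread("pics/s4.png"); cv2.imwrite("pics/s4z.png",cv2.resize(im[150:290,230:430],None,fx=4,fy=4,interpolation=2))
E
```

```text
(no output)
```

View pics/s4z.png

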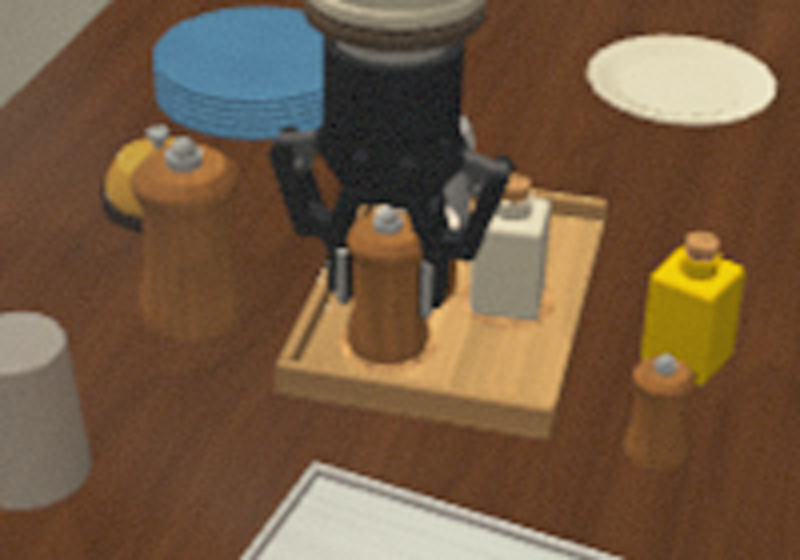

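View pics/w4.png

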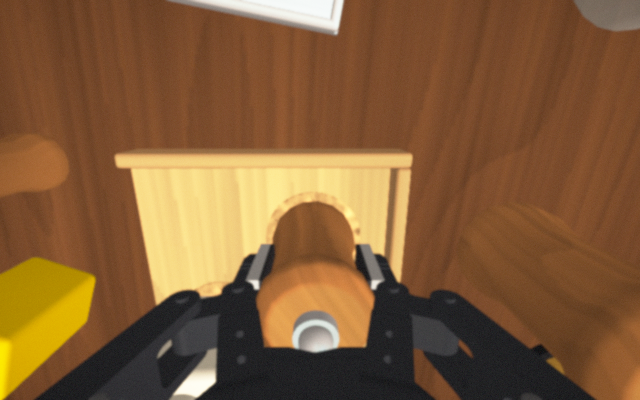

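The grasp on the waist is good (opening 42 mm). Carry it to the tray's far slot at (.551,.260).

drive_tool --series '[[[0,0,20,0],[0,0,50,0],[-6,25,80,0],[-16,65,85,0],[-26,105,85,0],[-36,145,85,0],[-43,175,70,0],[-46,186,45,0],[-46,186,22,0],[-46,186,10,0],[-46,186,2,0],[-46,186,-2,0]]]'

```text
time_s: 5.65
eef_pos: [0.5512, 0.2592, 0.0332]
tool_rot: [[-0.058, 0.998, 0.005], [0.998, 0.058, 0.002], [0.002, 0.005, -1.0]]
wrist_force: [0.6, 0.0, -1.0]
grip_width: 0.0421
```

```bash
python3 - <<'E'
from h import *
s=sensors.state(); print(s["eef_pos"],s["wrist_force"],s["grip_width"])
cam("side","s5")
im=cv2.imread("pics/s5.png"); cv2.imwrite("pics/s5z.png",cv2.resize(im[190:370,250:470],None,fx=3.3,fy=3.3,interpolation=2))
E
```

```text
[0.55119893 0.25921509 0.03316768] [ 0.58560592  0.03925327 -0.96646605] 0.04212873384977144
```

View pics/s5z.png

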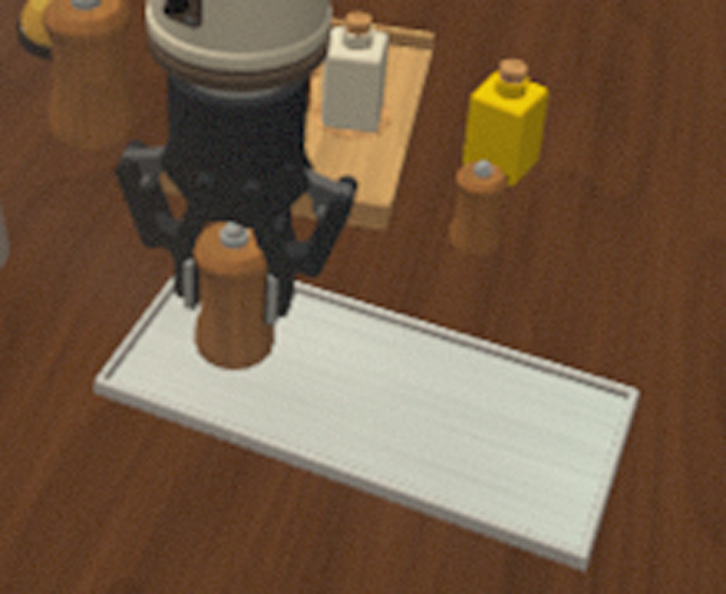

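The mill hangs a few mm over the tray's far end. I'll lower it the rest.

drive_tool --series '[[[0,0,-2,0],[0,0,-3,0],[0,0,-4,0],[0,0,-4,0],[0,0,-4,0]]]'

```text
time_s: 6.2
eef_pos: [0.5514, 0.2592, 0.0294]
tool_rot: [[-0.058, 0.998, 0.005], [0.998, 0.058, 0.003], [0.002, 0.005, -1.0]]
wrist_force: [0.0, -0.2, 1.5]
grip_width: 0.0419
```

drive_tool --series '[[[0,0,0,0],[0,0,0,0],[0,0,0,0],[0,0,0,0],[0,0,0,0],[0,0,10,0],[0,0,35,0],[0,0,75,0],[0,0,110,0]]]' --hand 75

```text
time_s: 7.1
eef_pos: [0.5513, 0.2592, 0.1418]
tool_rot: [[-0.058, 0.998, 0.006], [0.998, 0.058, 0.003], [0.002, 0.006, -1.0]]
wrist_force: [0.8, 0.2, 1.6]
grip_width: 0.0748
```

```bash
python3 - <<'E'
from h import *
s=sensors.state(); print(s["eef_pos"],s["wrist_force"],s["grip_width"])
c=cam("side","s6")
for n,p in [("shaker",(.604,-.047,.097))]: print(n,proj(c,p))
im=cv2.imread("pics/s6.png"); cv2.imwrite("pics/s6z.png",cv2.resize(im[150:370,230:470],None,fx=3,fy=2.7,interpolation=2))
E
```

```text
[0.55134817 0.2592362  0.14181904] [0.75945009 0.19460904 1.60510752] 0.07483840791593493
shaker [[338.68280481 177.5095551 ]]
```

View pics/s6z.png

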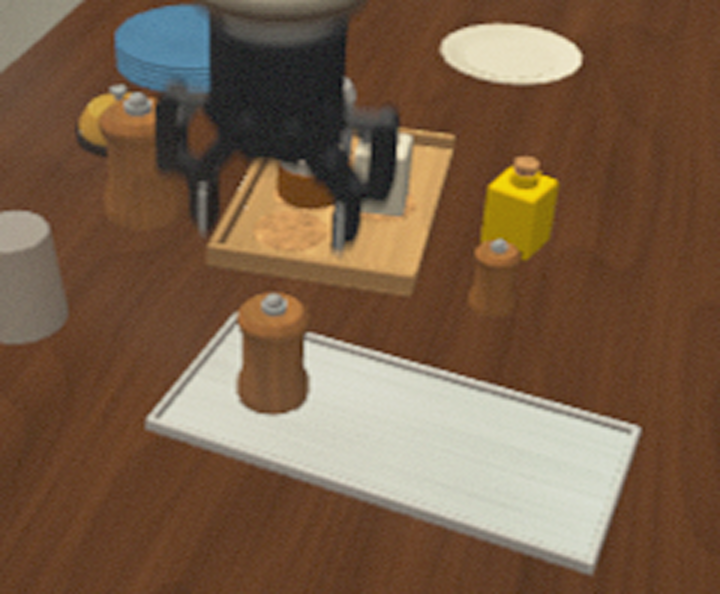

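The mill stands upright on the tray and its spot is empty. Next is the shaker.

drive_tool --series '[[[7,-40,20,0],[15,-85,25,0],[23,-130,25,0],[31,-175,25,0],[39,-220,25,0],[46,-265,15,0],[52,-306,0,0],[52,-306,-40,0],[52,-306,-75,0],[52,-306,-95,0],[52,-306,-106,0],[52,-306,-106,0]]]' --hand 85

```text
time_s: 8.35
eef_pos: [0.6048, -0.046, 0.0414]
tool_rot: [[-0.058, 0.998, 0.011], [0.998, 0.058, 0.005], [0.005, 0.012, -1.0]]
wrist_force: [-0.5, -0.2, 0.4]
grip_width: 0.0848
```

```bash
python3 - <<'E'
from h import *
s=sensors.state(); print(s["eef_pos"],s["wrist_force"])
cam("wrist","w7")
E
```

```text
[ 0.60483655 -0.04597964  0.04141473] [-0.52833417 -0.24761685  0.39505201]
```

View pics/w7.png

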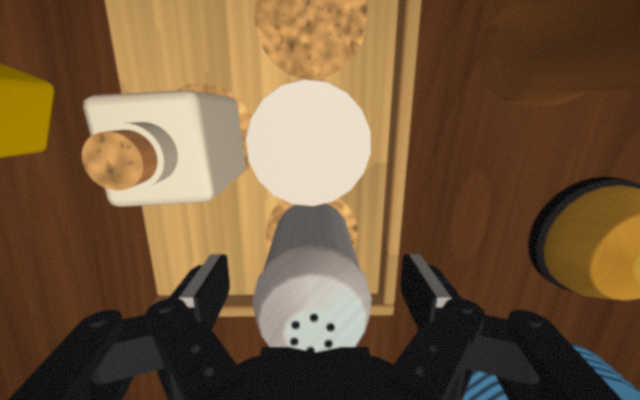

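The shaker is centred (column 312). I'll lower 6 mm and close.

drive_tool --series '[[[-0.5,-0.5,-5,0],[-0.5,-0.5,-5,0]]]'

```text
time_s: 8.6
eef_pos: [0.6053, -0.0466, 0.0384]
tool_rot: [[-0.059, 0.998, 0.014], [0.998, 0.059, 0.005], [0.004, 0.014, -1.0]]
wrist_force: [-0.1, 0.2, -0.2]
grip_width: 0.0849
```

drive_tool --series '[[[0,0,0,0],[0,0,0,0],[0,0,0,0],[0,0,0,0],[0,0,0,0],[0,0,0,0],[0,0,0,0],[0,0,0,0]]]' --hand 30

```text
time_s: 9.4
eef_pos: [0.6053, -0.0466, 0.0389]
tool_rot: [[-0.059, 0.998, 0.014], [0.998, 0.059, 0.005], [0.004, 0.015, -1.0]]
wrist_force: [-3.1, 0.1, 6.7]
grip_width: 0.045
```

drive_tool --series '[[[0,0,20,0],[0,0,60,0],[0,0,100,0],[-20,30,118,0],[-47,70,118,0],[-74,110,118,0],[-101,150,118,0],[-128,190,118,0],[-155,230,118,0],[-182,270,110,0],[-205,303,90,0],[-222,328,65,0]]]'

```text
time_s: 10.6
eef_pos: [0.382, 0.2833, 0.1042]
tool_rot: [[-0.06, 0.998, 0.016], [0.998, 0.06, 0.006], [0.005, 0.017, -1.0]]
wrist_force: [1.2, 0.6, -2.1]
grip_width: 0.0454
```

```bash
python3 - <<'E'
from h import *
s=sensors.state(); print(s["eef_pos"],s["wrist_force"],s["grip_width"],np.array(s["tool_rot"])[:,2])
E
```

```text
[0.38203151 0.2833019  0.10424498] [ 1.21246373  0.57061822 -2.05041185] 0.045391554578120163 [ 0.01630533  0.00583737 -0.99985002]
```

drive_tool --series '[[[0,-2,-25,0],[0,-2,-50,0],[0,-2,-62,0],[0,-2,-67,0],[0,-2,-69,0],[0,-2,-70,0],[0,-2,-71,0],[0,-2,-71,0],[0,-2,-71,0]]]'

```text
time_s: 11.5
eef_pos: [0.3822, 0.2814, 0.0336]
tool_rot: [[-0.06, 0.998, 0.017], [0.998, 0.06, 0.006], [0.005, 0.017, -1.0]]
wrist_force: [-0.9, 0.9, -2.5]
grip_width: 0.0449
```

drive_tool --series '[[[0,0,-1,0],[0,0,-1.5,0],[0,0,-1.5,0]]]'

```text
time_s: 11.8
eef_pos: [0.3824, 0.2815, 0.0328]
tool_rot: [[-0.06, 0.998, 0.017], [0.998, 0.06, 0.006], [0.005, 0.018, -1.0]]
wrist_force: [-4.0, -1.8, 11.7]
grip_width: 0.0453
```

drive_tool --series '[[[0,0,0,0],[0,0,0,0],[0,0,0,0],[0,0,0,0],[0,0,0,0],[0,0,10,0],[0,0,35,0],[0,0,75,0],[0,0,110,0]]]' --hand 75

```text
time_s: 12.7
eef_pos: [0.3823, 0.2815, 0.1452]
tool_rot: [[-0.06, 0.998, 0.018], [0.998, 0.06, 0.007], [0.006, 0.018, -1.0]]
wrist_force: [1.0, -0.0, -0.6]
grip_width: 0.075
```

```bash
python3 - <<'E'
from h import *
s=sensors.state(); print(s["eef_pos"],s["wrist_force"],s["grip_width"],np.array(s["tool_rot"])[:,2])
c=cam("side","s8")
im=cv2.imread("pics/s8.png"); cv2.imwrite("pics/s8z.png",cv2.resize(im[150:370,230:470],None,fx=3,fy=2.7,interpolation=2))
E
```

```text
[0.38226293 0.28146663 0.14520574] [ 0.99837536 -0.01545583 -0.56429357] 0.07503531468257685 [ 0.0177271   0.00665886 -0.99982069]
```

View pics/s8z.png

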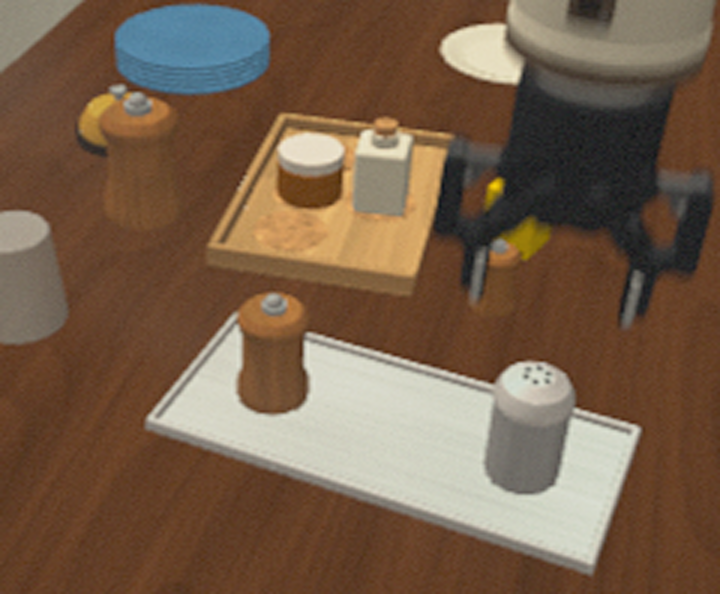

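The shaker stands on the tray at the near end. Next I go above the cruet with the tool turned.

drive_tool --series '[[[15,-25,15,0.14],[30,-50,25,0.28],[45,-75,30,0.42],[60,-100,30,0.56],[75,-125,30,0.7],[90,-150,30,0.84],[105,-175,30,0.98],[120,-200,30,1.12],[135,-225,30,1.26],[150,-250,30,1.4],[158.5,-270,30,1.54],[158.5,-270,30,1.6]]]' --hand 85

```text
time_s: 13.95
eef_pos: [0.5434, 0.0102, 0.181]
tool_rot: [[-0.996, -0.092, -0.011], [-0.093, 0.995, 0.023], [0.008, 0.024, -1.0]]
wrist_force: [-0.2, 1.0, 0.7]
grip_width: 0.085
```

```bash
python3 - <<'E'
from h import *
c=cam("wrist","w9")
s=sensors.state(); print(s["eef_pos"],s["wrist_force"],np.array(s["tool_rot"]).round(3).tolist(),s["joints"])
np.savez("w9.npz",**{k:c[k] for k in ["img","R","t","C","K","rvec","tvec","fx","fy","cx","cy"]})
E
```

```text
[0.54298341 0.01123802 0.18103388] [-1.0693824   0.93201232 -0.37612928] [[-0.995, -0.094, -0.011], [-0.095, 0.995, 0.024], [0.009, 0.025, -1.0]] [  -7.69959223    6.5070982    90.59309232    1.26651705   83.69588419
 -103.26951489]
```

View pics/w9.png

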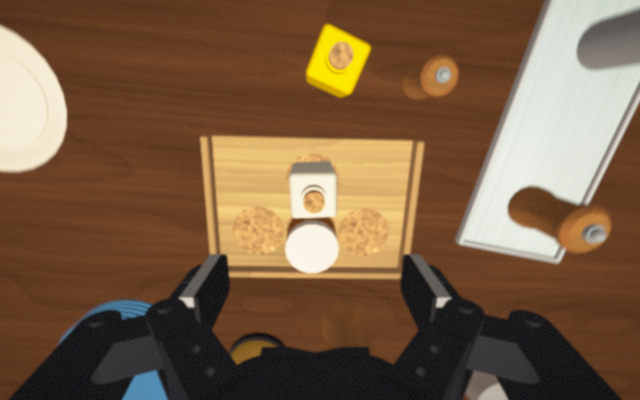

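```bash
python3 - <<'E'
from h import *
c=dict(np.load("w9.npz")); c={k:(v if v.ndim else float(v)) for k,v in c.items()}
cv2.imwrite("pics/w9z.png",cv2.resize(c["img"][140:280,240:400],None,fx=4.5,fy=4.2,interpolation=2))
# z=.010 disc & points
print(c["C"]); print("cork",toz(c,(314,202),.092)); print("jar",toz(c,(312,246),.058))
E
```

```text
[ 4.69747009e-01 -3.15807541e-04  3.23098889e-01]
cork [[0.53944596 0.01103238 0.092     ]]
jar [[0.59457724 0.0148065  0.058     ]]
```

View pics/w9z.png

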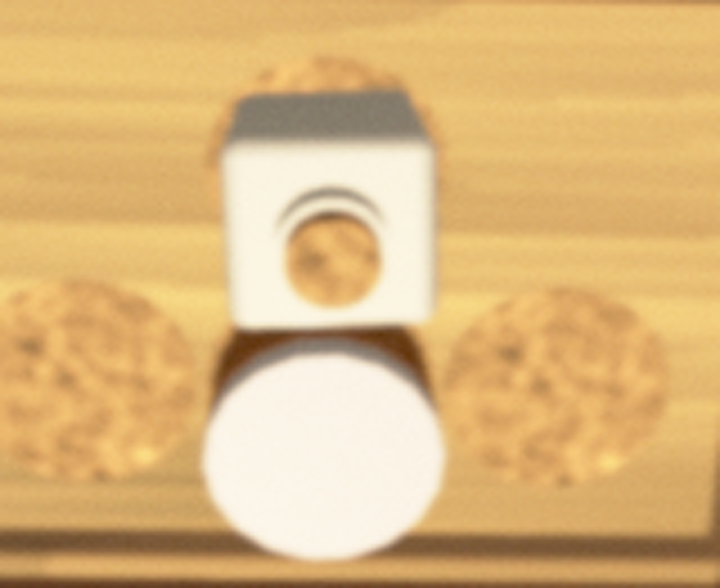

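The cruet's faces line up with the tool to about 1°. It is centred between the fingers at (.541,.011), so I'll descend.

drive_tool --series '[[[-2,0,-30,0],[-2,0,-70,0],[-2,0,-105,0],[-2,0,-130,0],[-2,0,-145,0],[-2,0,-152,0],[-2,0,-152,0],[-2,0,-152,0]]]'

```text
time_s: 14.8
eef_pos: [0.5414, 0.0113, 0.03]
tool_rot: [[-0.996, -0.094, -0.01], [-0.094, 0.995, 0.024], [0.007, 0.024, -1.0]]
wrist_force: [-1.2, -0.1, 0.4]
grip_width: 0.0849
```

```bash
python3 - <<'E'
from h import *
c=cam("wrist","w10")
s=sensors.state(); print(s["eef_pos"],s["wrist_force"],np.array(s["tool_rot"]).round(3).tolist())
E
```

```text
[0.54155953 0.0112953  0.03018935] [-0.22221661 -0.0447011   0.2557785 ] [[-0.996, -0.094, -0.009], [-0.094, 0.995, 0.023], [0.007, 0.024, -1.0]]
```

View pics/w10.png

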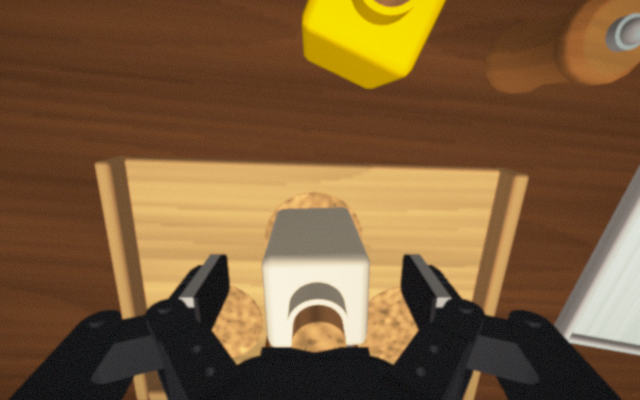

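The cruet is centred at column 316 and aligned. Close and lift, then carry to the tray's middle slot.

drive_tool --series '[[[0,0,0,0],[0,0,0,0],[0,0,0,0],[0,0,0,0],[0,0,0,0],[0,0,0,0],[0,0,0,0],[0,0,0,0]]]' --hand 30

```text
time_s: 15.65
eef_pos: [0.5419, 0.0112, 0.0308]
tool_rot: [[-0.996, -0.094, -0.008], [-0.094, 0.995, 0.023], [0.006, 0.024, -1.0]]
wrist_force: [-0.8, -0.2, 7.2]
grip_width: 0.0414
```

drive_tool --series '[[[0,0,30,0],[0,0,75,0],[-8,28,105,0],[-20,70,105,0],[-32,112,105,0],[-44,154,105,0],[-56,196,105,0],[-68,236,90,0],[-75,259,60,0],[-75,259,30,0],[-75,259,10,0],[-75,259,3,0]]]'

```text
time_s: 16.85
eef_pos: [0.4657, 0.27, 0.0317]
tool_rot: [[-0.995, -0.095, -0.011], [-0.095, 0.995, 0.022], [0.009, 0.023, -1.0]]
wrist_force: [0.0, 0.9, -1.1]
grip_width: 0.0414
```

drive_tool --series '[[[0,0,-3,0],[0,0,-5,0],[0,0,-7,0],[0,0,-7,0],[0,0,-7,0]]]'

```text
time_s: 17.35
eef_pos: [0.4659, 0.27, 0.0252]
tool_rot: [[-0.995, -0.094, -0.011], [-0.095, 0.995, 0.022], [0.008, 0.023, -1.0]]
wrist_force: [0.5, -0.3, -1.7]
grip_width: 0.0415
```

drive_tool --series '[[[0,0,-0.5,0],[0,0,-0.5,0],[0,0,-0.5,0],[0,0,-0.5,0],[0,0,-0.5,0],[0,0,0,0],[0,0,10,0],[0,0,35,0],[0,0,75,0],[0,0,110,0],[0,0,120,0]]]' --hand 70

```text
time_s: 18.45
eef_pos: [0.4672, 0.2705, 0.1499]
tool_rot: [[-0.996, -0.095, -0.005], [-0.095, 0.995, 0.024], [0.003, 0.025, -1.0]]
wrist_force: [0.1, 0.3, -0.2]
grip_width: 0.0697
```

```bash
python3 - <<'E'
from h import *
s=sensors.state(); print(s["eef_pos"],s["wrist_force"],s["grip_width"],np.array(s["tool_rot"])[:,2])
c=cam("side","s11"); cam("top","t11")
im=cv2.imread("pics/s11.png"); cv2.imwrite("pics/s11z.png",cv2.resize(im[150:370,230:470],None,fx=3,fy=2.7,interpolation=2))
E
```

```text
[0.46715682 0.27054049 0.14989   ] [ 0.12369904  0.34942462 -0.22133566] 0.06972310989246557 [-0.00531251  0.02445868 -0.99968673]
```

View pics/s11z.png

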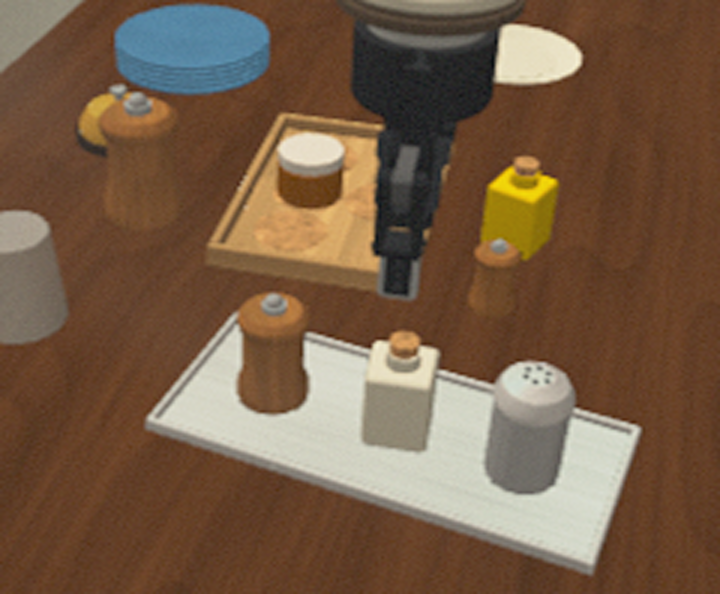

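All three stand upright on the tray and the jar is undisturbed. Now the jar.

drive_tool --series '[[[20,-40,0,0],[42,-82,0,0],[64,-124,0,0],[86,-166,0,0],[108,-208,0,0],[124,-240,-10,0],[132,-256,-40,0],[132,-256,-80,0],[132,-256,-110,0],[132,-256,-128,0],[132,-256,-137,0],[132,-256,-139,0]]]' --hand 85

```text
time_s: 19.75
eef_pos: [0.5977, 0.0144, 0.0066]
tool_rot: [[-0.995, -0.094, -0.01], [-0.095, 0.995, 0.024], [0.008, 0.025, -1.0]]
wrist_force: [0.5, 0.3, -0.7]
grip_width: 0.0851
```

```bash
python3 - <<'E'
from h import *
c=cam("wrist","w12")
s=sensors.state(); print(s["eef_pos"],s["wrist_force"],np.array(s["tool_rot"]).round(3).tolist())
E
```

```text
[0.59818947 0.01435847 0.00744919] [ 0.0113393  -0.11405709 -0.23339654] [[-0.995, -0.095, -0.009], [-0.095, 0.995, 0.024], [0.007, 0.024, -1.0]]
```

View pics/w12.png

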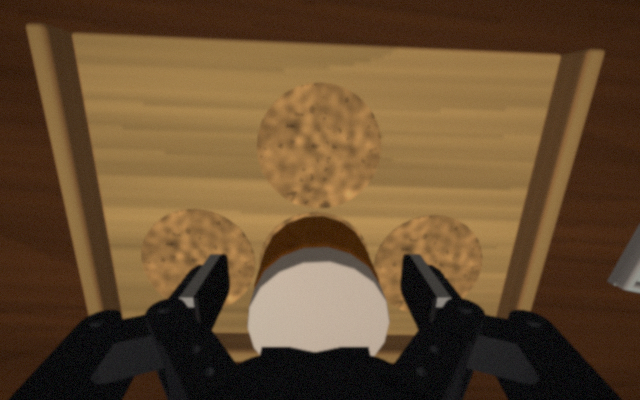

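The jar is centred at column 318, but the tool is about 5 mm low. I'll raise it while closing.

drive_tool --series '[[[0.5,0,4,0],[0.5,0,4,0],[0.5,0,4,0],[0.5,0,4,0],[0.5,0,4,0],[0.5,0,4,0],[0.5,0,4,0],[0.5,0,4,0],[0.5,0,4,0]]]' --hand 40

```text
time_s: 20.7
eef_pos: [0.5995, 0.0144, 0.0133]
tool_rot: [[-0.995, -0.095, -0.006], [-0.095, 0.995, 0.023], [0.004, 0.024, -1.0]]
wrist_force: [-4.0, 1.6, 11.9]
grip_width: 0.053
```

```bash
python3 - <<'E'
from h import *
s=sensors.state(); print(s["eef_pos"],s["wrist_force"],s["grip_width"])
c=cam("wrist","w13")
c=dict(np.load("w2.npz")); c={k:(v if v.ndim else float(v)) for k,v in c.items()}
c=cam("top"); hsv=cv2.cvtColor(c["img"],cv2.COLOR_BGR2HSV)
roi=np.zeros(hsv.shape[:2],bool); roi[200:290,400:480]=1
for t in (100,130,150):
    m=(hsv[...,2]>t)&(hsv[...,1]<90)&roi
    b=max(blobs(m),key=lambda x:x[1][4]); h=cv2.convexHull(cv2.findContours(b[2].astype(np.uint8),0,1)[0][0])
    E=cv2.fitEllipse(h); print(t,E,toz(c,E[0],.013),cv2.minEnclosingCircle(h))
E
```

```text
[0.59952859 0.01435821 0.01329096] [-3.98264772  1.64070005 11.93558274] 0.05297696965976958
100 ((439.2174072265625, 243.75572204589844), (54.69453430175781, 57.02599334716797), 129.5116729736328) [[ 0.48495504 -0.30529877  0.013     ]] ((439.3888854980469, 243.61111450195312), 28.508817672729492)
130 ((439.1915283203125, 243.71890258789062), (54.372920989990234, 56.65095901489258), 129.70314025878906) [[ 0.48504973 -0.30523594  0.013     ]] ((439.0, 244.0), 28.425439834594727)
150 ((439.2323913574219, 243.8080291748047), (53.80502700805664, 55.8804931640625), 131.21463012695312) [[ 0.48482046 -0.30533189  0.013     ]] ((439.0, 244.0), 28.0179500579834)
```

View pics/w13.png

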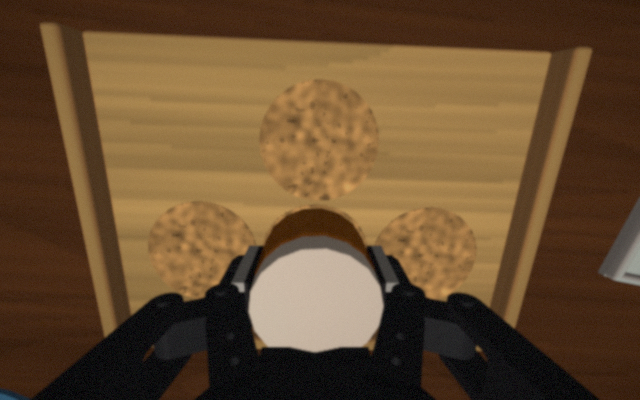

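drive_tool --series '[[[0,0,20,0],[0,0,50,0],[-10,-30,60,0],[-25,-70,60,0],[-40,-112,60,0],[-55,-154,60,0],[-70,-196,60,0],[-85,-238,60,0],[-100,-280,60,0],[-110,-310,60,0],[-114.5,-320,55,0],[-114.5,-320,55,0]]]'

```text
time_s: 22.0
eef_pos: [0.4843, -0.3066, 0.068]
tool_rot: [[-0.996, -0.093, -0.007], [-0.093, 0.995, 0.024], [0.004, 0.024, -1.0]]
wrist_force: [0.7, 1.1, -1.8]
grip_width: 0.053
```

```bash
python3 - <<'E'
from h import *
sensors.state()
c=cam("wrist"); c=cam("wrist","w14")
s=sensors.state(); print(s["eef_pos"],s["wrist_force"],s["grip_width"],np.array(s["tool_rot"])[:,2])
np.savez("w14.npz",**{k:c[k] for k in ["img","R","t","C","K","rvec","tvec","fx","fy","cx","cy"]})
c=cam("side","s14")
im=cv2.imread("pics/s14.png"); cv2.imwrite("pics/s14z.png",cv2.resize(im[80:230,320:480],None,fx=4.5,fy=4,interpolation=2))
E
```

```text
[ 0.48519927 -0.3048754   0.06838204] [ 0.03279983  0.33200619 -0.38748954] 0.052922435690472634 [-0.00626338  0.02380769 -0.99969694]
```

View pics/w14.png

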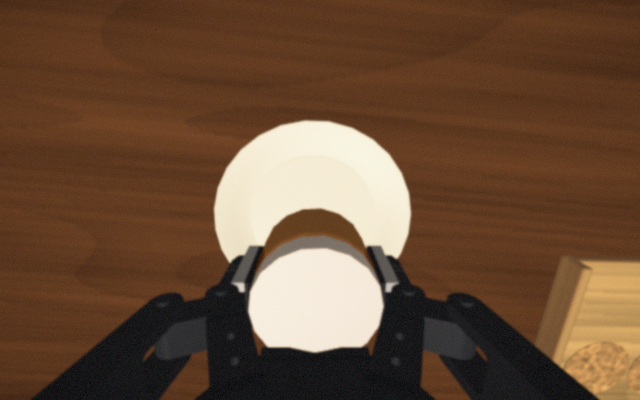

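View pics/s14z.png

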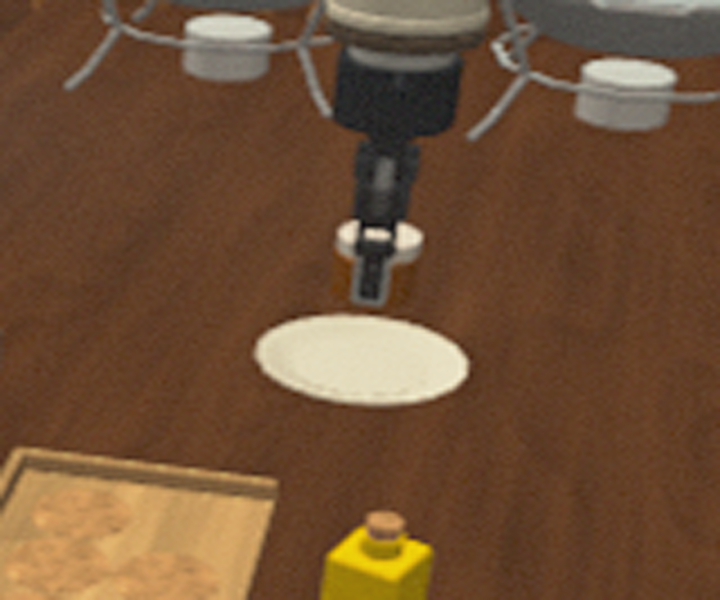

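```bash
python3 - <<'E'
from h import *
from scipy.optimize import least_squares
c=dict(np.load("w14.npz")); c={k:(v if v.ndim else float(v)) for k,v in c.items()}
hsv=cv2.cvtColor(c["img"],cv2.COLOR_BGR2HSV)
m=(hsv[...,1]<90)&(hsv[...,2]>150); m[240:]=0; m[:,:190]=0; m[:,430:]=0
b=max(blobs(m),key=lambda x:x[1][4]); cn=cv2.findContours(b[2].astype(np.uint8),0,1)[0][0].reshape(-1,2)
cn=cn[(cn[:,1]<200)|((cn[:,1]<237)&((cn[:,0]<232)|(cn[:,0]>394)))]
P=toz(c,cn,.013)[:,:2]
r=least_squares(lambda x:np.hypot(*(P-x[:2]).T)-x[2],[.485,-.305,.07],loss="soft_l1",f_scale=.001); print(r.x,np.abs(r.fun).mean(),len(P))
E
```

```text
[ 0.48520825 -0.30586238  0.0691196 ] 0.00017592278463750003 318
```

The wrist view gives the saucer's centre as (.4852,-.3059), agreeing with the top view to about 0.5 mm. Lower the jar.

drive_tool --series '[[[0,-1,-25,0],[0,-1,-42,0],[0,-1,-50,0],[0,-1,-54,0],[0,-1,-56,0],[0,-1,-57,0],[0,-1,-58,0],[0,-1,-58.5,0],[0,-1,-58.5,0]]]'

```text
time_s: 23.05
eef_pos: [0.4855, -0.3057, 0.0102]
tool_rot: [[-0.995, -0.095, -0.006], [-0.096, 0.995, 0.023], [0.004, 0.024, -1.0]]
wrist_force: [0.4, -0.2, -1.6]
grip_width: 0.0524
```

drive_tool --series '[[[0,0,-1,0],[0,0,-1,0]]]'

```text
time_s: 23.25
eef_pos: [0.4856, -0.3058, 0.0094]
tool_rot: [[-0.995, -0.095, -0.006], [-0.095, 0.995, 0.023], [0.003, 0.024, -1.0]]
wrist_force: [-0.4, -0.2, 1.5]
grip_width: 0.0526
```

drive_tool --series '[[[0,0,0,0],[0,0,0,0],[0,0,0,0],[0,0,0,0],[0,0,5,0],[0,0,15,0],[0,0,40,0],[0,0,75,0],[0,0,115,0],[0,0,140,0],[0,0,140,0]]]' --hand 68

```text
time_s: 24.35
eef_pos: [0.4868, -0.3068, 0.1543]
tool_rot: [[-0.995, -0.096, -0.001], [-0.096, 0.995, 0.019], [-0.001, 0.019, -1.0]]
wrist_force: [0.2, -0.1, -0.7]
grip_width: 0.0682
```

```bash
python3 - <<'E'
from h import *
c=cam("wrist"); c=cam("wrist","w15")
s=sensors.state(); print(s["eef_pos"],s["wrist_force"],s["grip_width"],np.array(s["tool_rot"])[:,2],s["joints"])
from scipy.optimize import least_squares
hsv=cv2.cvtColor(c["img"],cv2.COLOR_BGR2HSV)
c2=cam("top","t15")
E
```

```text
[ 0.4856356  -0.30585472  0.15013672] [-0.17960039 -0.59486094 -1.21201849] 0.06817058511900488 [-0.00470741  0.02237745 -0.99973851] [ -40.3482742    11.39346678   88.61511165    0.81248927   81.02811696
 -135.96099889]
```

View pics/w15.png

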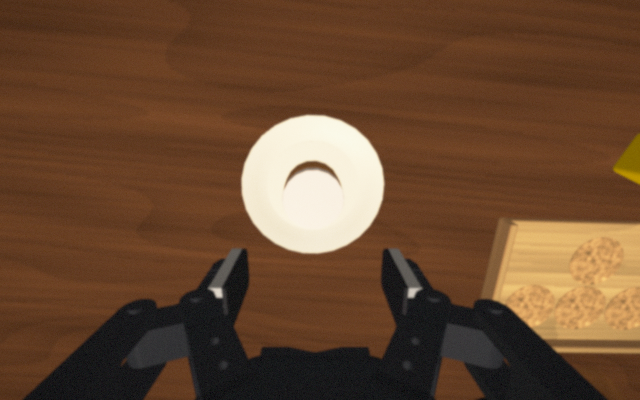

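The jar stands centred in the saucer (cap centre near (313,197), saucer (312,184); the offset is parallax). Now back to the tray for the cruet.

drive_tool --series '[[[-2,40,0,0],[-4,88,5,0],[-6,136,5,0],[-8,184,5,0],[-10,232,5,0],[-12,280,5,0],[-14,328,5,0],[-15,376,5,0],[-16,424,5,0],[-17,472,5,0],[-18,520,5,0],[-19.5,560,0,0]]]' --hand 85

```text
time_s: 25.7
eef_pos: [0.4651, 0.2568, 0.1485]
tool_rot: [[-0.995, -0.096, -0.007], [-0.096, 0.995, 0.023], [0.004, 0.024, -1.0]]
wrist_force: [0.1, -0.9, 0.5]
grip_width: 0.0849
```

```bash
python3 - <<'E'
from h import *
c=cam("wrist"); c=cam("wrist","w16")
s=sensors.state(); print(s["eef_pos"],s["wrist_force"],s["grip_width"],np.array(s["tool_rot"]).round(4).tolist())
E
```

```text
[0.46435333 0.25804354 0.14729066] [-0.07804116 -0.3506963   0.12608421] 0.08517103504766928 [[-0.995, -0.0992, -0.0089], [-0.0993, 0.9948, 0.0234], [0.0065, 0.0242, -0.9997]]
```

View pics/w16.png

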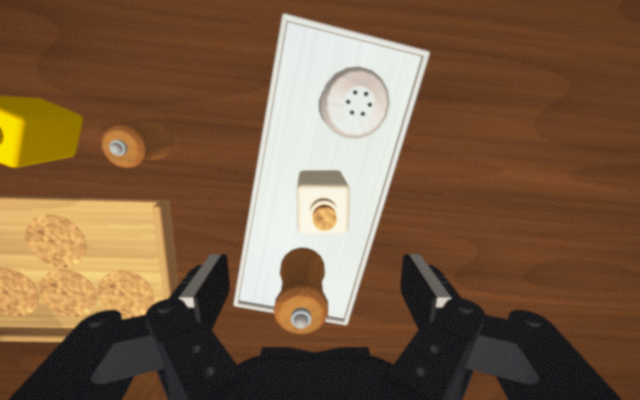

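The cruet is in the middle of the tray at (323,205), standing, with the mill and shaker at either side. I'll descend and grip it.

drive_tool --series '[[[2,12,-10,-0.004],[2,12,-45,-0.004],[2,12,-80,-0.004],[2,12,-105,-0.004],[2,12,-118,-0.004],[2,12,-122,-0.004],[2,12,-122,-0.004]]]'

```text
time_s: 26.5
eef_pos: [0.4666, 0.2699, 0.0253]
tool_rot: [[-0.995, -0.095, -0.009], [-0.095, 0.995, 0.023], [0.007, 0.024, -1.0]]
wrist_force: [1.1, 0.9, 0.4]
grip_width: 0.085
```

drive_tool --series '[[[0,0,0,0],[0,0,0,0],[0,0,0,0],[0,0,0,0],[0,0,0,0],[0,0,0,0],[0,0,0,0],[0,0,0,0]]]' --hand 30

```text
time_s: 27.3
eef_pos: [0.467, 0.2701, 0.0263]
tool_rot: [[-0.995, -0.095, -0.008], [-0.095, 0.995, 0.024], [0.005, 0.024, -1.0]]
wrist_force: [-1.1, -0.3, 7.3]
grip_width: 0.0413
```

drive_tool --series '[[[0,0,30,0],[0,0,75,0],[8,-28,105,0],[20,-70,105,0],[32,-112,105,0],[44,-154,105,0],[56,-196,105,0],[68,-236,95,0],[76,-259,65,0],[76,-259,35,0],[76,-259,18,0],[76,-259,12,0]]]'

```text
time_s: 28.5
eef_pos: [0.5421, 0.0109, 0.0366]
tool_rot: [[-0.995, -0.094, -0.01], [-0.094, 0.995, 0.024], [0.008, 0.025, -1.0]]
wrist_force: [-0.4, 0.6, -2.2]
grip_width: 0.0416
```

```bash
python3 - <<'E'
from h import *
s=sensors.state(); print(s["eef_pos"],s["wrist_force"],s["grip_width"],np.array(s["tool_rot"])[:,2])
cam("wrist","w17")
E
```

```text
[0.54205858 0.01092059 0.03661762] [-0.38536537  0.60433609 -2.15559376] 0.04155834295229378 [-0.0102649   0.02411191 -0.99965656]
```

View pics/w17.png

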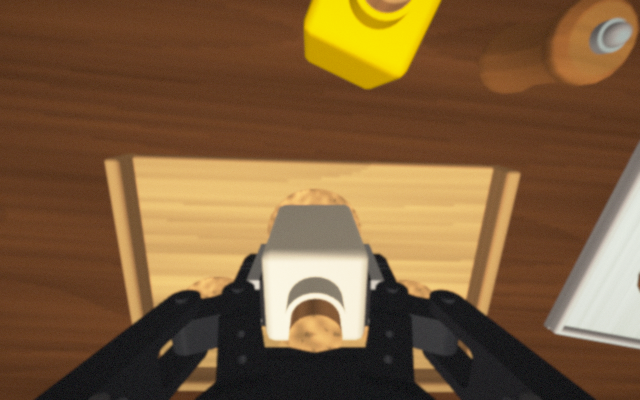

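The cruet is over its cork disc, as at the start. I'll lower it about 4.5 mm.

drive_tool --series '[[[0.5,0,-2,0],[0.5,0,-3.5,0],[0.5,0,-4.5,0],[0.5,0,-5,0],[0.5,0,-5,0]]]'

```text
time_s: 29.05
eef_pos: [0.543, 0.0111, 0.0324]
tool_rot: [[-0.995, -0.095, -0.009], [-0.095, 0.995, 0.024], [0.007, 0.025, -1.0]]
wrist_force: [0.9, 0.8, 0.8]
grip_width: 0.0415
```

drive_tool --series '[[[0,0,0,0],[0,0,0,0],[0,0,0,0],[0,0,0,0],[0,0,0,0],[0,0,10,0],[0,0,35,0],[0,0,75,0],[0,0,110,0],[0,0,118,0],[0,0,118,0]]]' --hand 75

```text
time_s: 30.15
eef_pos: [0.5436, 0.0111, 0.1522]
tool_rot: [[-0.995, -0.095, -0.006], [-0.095, 0.995, 0.024], [0.004, 0.024, -1.0]]
wrist_force: [-0.4, 0.4, -1.4]
grip_width: 0.0747
```

drive_tool --series '[[[1,35,0,0],[2,80,0,0],[4,125,0,0],[6,170,0,0],[7,212,0,0],[8,240,0,0],[8.5,248,0,0],[8.5,248,-10,0],[8.5,248,-10,0]]]' --hand 85

```text
time_s: 31.05
eef_pos: [0.5514, 0.2579, 0.1398]
tool_rot: [[-0.995, -0.094, -0.009], [-0.095, 0.995, 0.022], [0.007, 0.023, -1.0]]
wrist_force: [-0.8, 0.4, -0.3]
grip_width: 0.0848
```

```bash
python3 - <<'E'
from h import *
c=cam("wrist","w18");cs=cam("side","s18")
s=sensors.state(); print(s["eef_pos"],s["wrist_force"],s["grip_width"],np.array(s["tool_rot"]).round(4).tolist())
im=cv2.imread("pics/s18.png"); z=cv2.resize(im[150:370,230:470],None,fx=3,fy=2.7,interpolation=2); cv2.imwrite("pics/s18z.png",z)
E
```

```text
[0.55199462 0.25775315 0.14140986] [-0.01048824 -0.46470081  0.94286734] 0.08473773182811507 [[-0.9956, -0.0935, -0.0072], [-0.0936, 0.9953, 0.023], [0.005, 0.0236, -0.9997]]
```

View pics/w18.png

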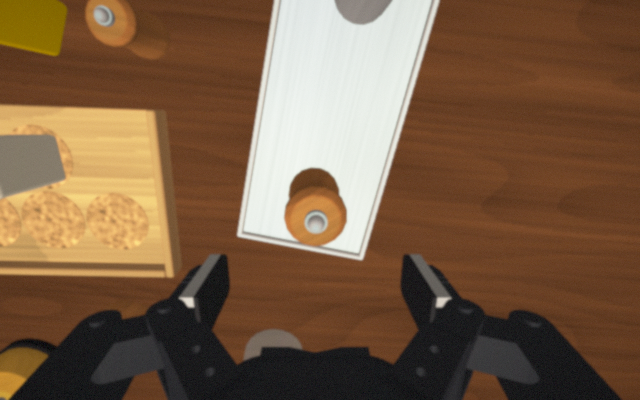

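View pics/s18z.png

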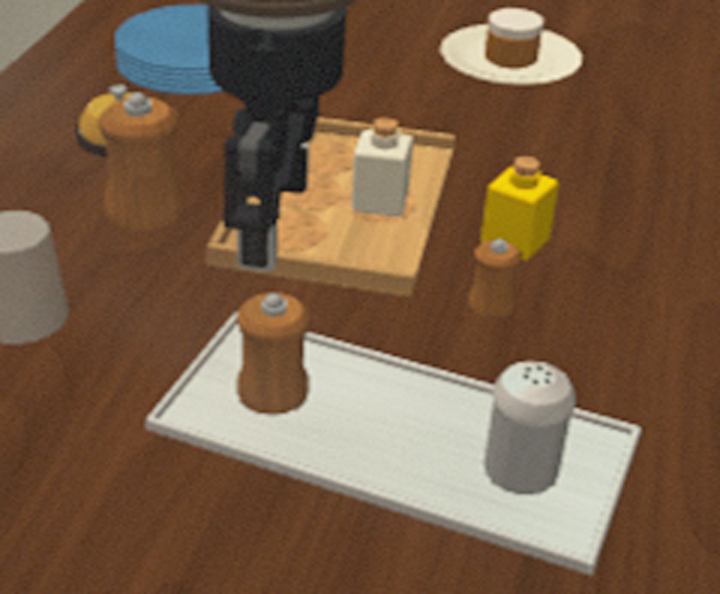

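The cruet is back in place and the jar is in the saucer. The mill is under the tool at (316,220).

drive_tool --series '[[[-0.5,1.5,-30,0],[-0.5,1.5,-65,0],[-0.5,1.5,-95,0],[-0.5,1.5,-107,0],[-0.5,1.5,-111,0],[-0.5,1.5,-111,0]]]'

```text
time_s: 31.75
eef_pos: [0.552, 0.259, 0.0312]
tool_rot: [[-0.996, -0.093, -0.006], [-0.093, 0.995, 0.023], [0.004, 0.024, -1.0]]
wrist_force: [0.6, 0.5, 0.6]
grip_width: 0.0848
```

drive_tool --series '[[[0,0,0,0],[0,0,0,0],[0,0,0,0],[0,0,0,0],[0,0,0,0],[0,0,0,0],[0,0,0,0],[0,0,0,0],[0,0,0,0]]]' --hand 30

```text
time_s: 32.65
eef_pos: [0.5526, 0.2594, 0.0324]
tool_rot: [[-0.996, -0.093, -0.005], [-0.093, 0.995, 0.024], [0.002, 0.024, -1.0]]
wrist_force: [-0.9, 1.0, 7.8]
grip_width: 0.0427
```

drive_tool --series '[[[0,0,25,0],[0,0,55,0],[8,-30,80,0],[18,-72,80,0],[28,-114,80,0],[38,-156,75,0],[45,-182,60,0],[45,-186,38,0],[45,-186,22,0],[45,-186,14,0],[45,-186,10,0],[45,-186,10,0]]]'

```text
time_s: 33.85
eef_pos: [0.5976, 0.0737, 0.0426]
tool_rot: [[-0.996, -0.094, -0.005], [-0.094, 0.995, 0.024], [0.002, 0.024, -1.0]]
wrist_force: [-0.2, 0.4, -2.3]
grip_width: 0.0428
```

```bash
python3 - <<'E'
from h import *
c=cam("wrist","w19")
s=sensors.state(); print(s["eef_pos"],s["wrist_force"],s["grip_width"],np.array(s["tool_rot"])[:,2])
E
```

```text
[0.59785545 0.07366744 0.0430461 ] [-0.36948692 -0.73989887 -2.09822028] 0.04279468278335263 [-0.00392791  0.02395908 -0.99970522]
```

View pics/w19.png

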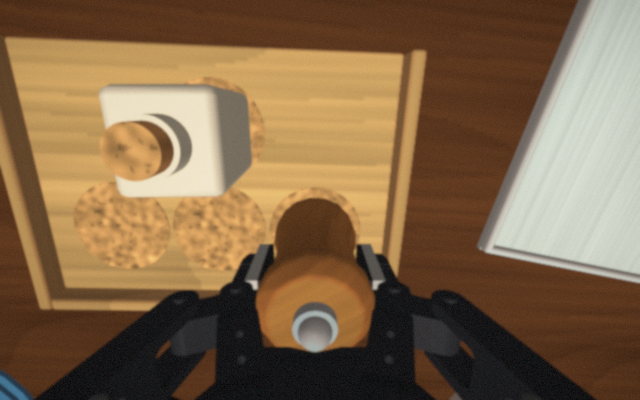

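The mill is over its cork disc, about 4.6 mm up.

drive_tool --series '[[[0,0,-2.5,0],[0,0,-4,0],[0,0,-5,0],[0,0,-5.5,0],[0,0,-5.5,0]]]'

```text
time_s: 34.4
eef_pos: [0.5984, 0.0738, 0.0384]
tool_rot: [[-0.996, -0.094, -0.002], [-0.094, 0.995, 0.024], [0.0, 0.024, -1.0]]
wrist_force: [-1.6, 1.3, 5.6]
grip_width: 0.0426
```

drive_tool --series '[[[0,0,0,0],[0,0,0,0],[0,0,0,0],[0,0,0,0],[0,0,10,0],[0,0,35,0],[0,0,75,0],[0,0,110,0],[-25,25,115,0],[-55,55,115,0],[-85,83,115,0],[-115,111,115,0]]]' --hand 66

```text
time_s: 35.6
eef_pos: [0.4822, 0.1856, 0.1543]
tool_rot: [[-0.996, -0.093, -0.001], [-0.093, 0.995, 0.024], [-0.001, 0.024, -1.0]]
wrist_force: [0.3, -0.3, 0.3]
grip_width: 0.0659
```

drive_tool --series '[[[-30,28,0,0],[-60,58,0,0],[-85,80,0,0],[-101,96,0,0],[-101,96,-10,0],[-101,96,-10,0]]]' --hand 85

```text
time_s: 36.2
eef_pos: [0.3807, 0.2816, 0.1438]
tool_rot: [[-0.996, -0.095, -0.002], [-0.095, 0.995, 0.024], [-0.0, 0.024, -1.0]]
wrist_force: [-0.1, -0.1, 0.3]
grip_width: 0.0851
```

```bash
python3 - <<'E'
from h import *
c=cam("wrist","w20");cs=cam("side","s20")
s=sensors.state(); print(s["eef_pos"],s["wrist_force"],s["grip_width"],np.array(s["tool_rot"]).round(4).tolist())
im=cv2.imread("pics/s20.png"); z=cv2.resize(im[150:370,230:470],None,fx=3,fy=2.7,interpolation=2); cv2.imwrite("pics/s20z.png",z)
E
```

```text
[0.3815967  0.28119286 0.14440505] [0.18405645 0.35209826 0.01343373] 0.08496884012577197 [[-0.9957, -0.093, -0.0016], [-0.093, 0.9954, 0.0241], [-0.0006, 0.0242, -0.9997]]
```

View pics/w20.png

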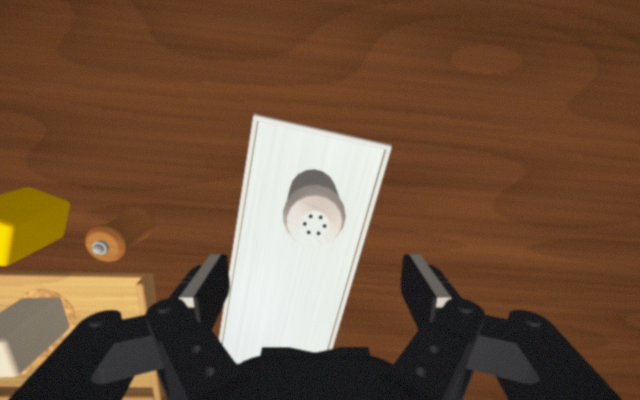

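View pics/s20z.png

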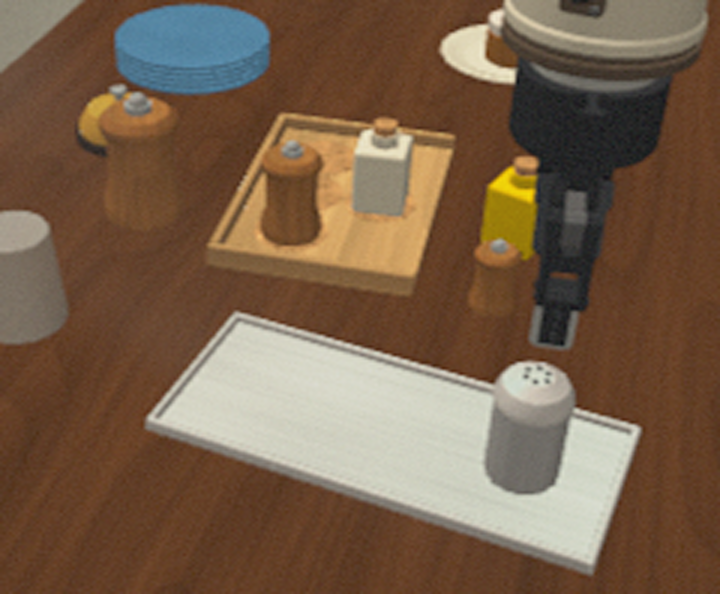

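The mill is back on its spot. The shaker is under the tool at (315,223).

drive_tool --series '[[[0.5,0,-30,0],[0.5,0,-65,0],[0.5,0,-95,0],[0.5,0,-107,0],[0.5,0,-112,0],[0.5,0,-112,0]]]'

```text
time_s: 36.9
eef_pos: [0.3827, 0.2811, 0.033]
tool_rot: [[-0.996, -0.092, -0.001], [-0.092, 0.995, 0.024], [-0.001, 0.024, -1.0]]
wrist_force: [0.4, -1.3, 0.6]
grip_width: 0.0849
```

drive_tool --series '[[[0,0,0,0],[0,0,0,0],[0,0,0,0],[0,0,0,0],[0,0,0,0],[0,0,0,0],[0,0,0,0],[0,0,0,0],[0,0,0,0]]]' --hand 30

```text
time_s: 37.8
eef_pos: [0.3833, 0.2817, 0.034]
tool_rot: [[-0.996, -0.093, 0.0], [-0.093, 0.995, 0.025], [-0.003, 0.025, -1.0]]
wrist_force: [-1.1, 2.0, 8.4]
grip_width: 0.0454
```

drive_tool --series '[[[0,0,30,0],[0,0,75,0],[12,-18,115,0],[37,-55,125,0],[62,-92,125,0],[87,-129,125,0],[112,-166,125,0],[137,-203,125,0],[162,-240,125,0],[187,-277,125,0],[210,-311,125,0],[221.5,-328.5,115,0]]]'

```text
time_s: 39.0
eef_pos: [0.6065, -0.0497, 0.15]
tool_rot: [[-0.996, -0.091, 0.002], [-0.091, 0.996, 0.025], [-0.005, 0.024, -1.0]]
wrist_force: [-0.5, 1.1, -2.1]
grip_width: 0.0452
```

```bash
python3 - <<'E'
from h import *
s=sensors.state();c=cam("wrist");s=sensors.state(); print(s["eef_pos"],s["wrist_force"],s["grip_width"],np.array(s["tool_rot"])[:,2])
E
```

```text
[ 0.6064519  -0.05107439  0.14728874] [-2.50456219 -2.09054291 -5.85018753] 0.04504872639112256 [-1.68295352e-04  2.46075855e-02 -9.99697173e-01]
```

drive_tool --series '[[[-1,3,-15,0],[-1.5,4,-50,0],[-1.5,4,-80,0],[-1.5,4,-95,0],[-1.5,4,-102,0],[-1.5,4,-102,0],[-1.5,4,-102,0]]]'

```text
time_s: 39.75
eef_pos: [0.6056, -0.0472, 0.0467]
tool_rot: [[-0.996, -0.09, 0.002], [-0.09, 0.996, 0.024], [-0.004, 0.024, -1.0]]
wrist_force: [-0.5, 0.5, -1.0]
grip_width: 0.0449
```

```bash
python3 - <<'E'
from h import *
c=cam("wrist","w21");s=sensors.state(); print(s["eef_pos"],s["wrist_force"],s["grip_width"],np.array(s["tool_rot"])[:,2])
E
```

```text
[ 0.60568722 -0.04720067  0.04678198] [ 0.0106244  -1.01084827 -1.52769795] 0.04537541608229849 [ 0.00181075  0.0241288  -0.99970722]
```

View pics/w21.png

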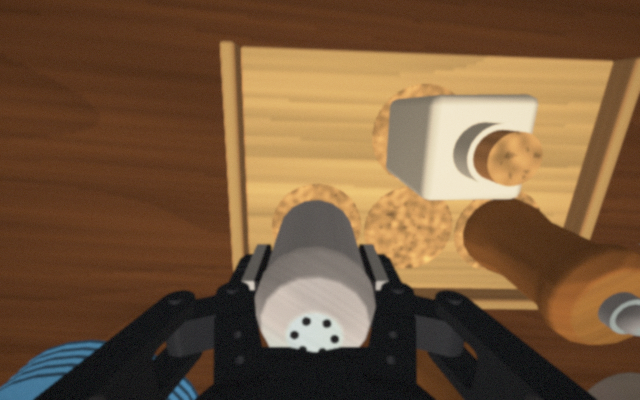

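The shaker is over its disc, 6.8 mm high. I'll lower it and nudge the x.

drive_tool --series '[[[-1,0,-3,0],[-1,0,-5,0],[-1,0,-6.5,0],[-1,0,-7.5,0],[-1,0,-8,0],[-1,0,-8,0]]]'

```text
time_s: 40.4
eef_pos: [0.6051, -0.0471, 0.04]
tool_rot: [[-0.996, -0.09, 0.003], [-0.09, 0.996, 0.024], [-0.005, 0.024, -1.0]]
wrist_force: [-3.9, 2.3, 13.0]
grip_width: 0.0453
```

drive_tool --series '[[[0,0,0,0],[0,0,0,0],[0,0,0,0],[0,0,0,0],[0,0,10,0],[0,0,35,0],[0,0,75,0],[0,0,115,0],[0,0,150,0],[-10,-15,185,0],[-20,-30,185,0],[-20,-30,185,0]]]' --hand 66

```text
time_s: 41.6
eef_pos: [0.5845, -0.0786, 0.2263]
tool_rot: [[-0.996, -0.089, 0.005], [-0.089, 0.996, 0.023], [-0.007, 0.023, -1.0]]
wrist_force: [0.5, 0.5, 0.6]
grip_width: 0.0659
```

```bash
python3 - <<'E'
from h import *
c=cam("wrist"); c=cam("wrist","w22"); cs=cam("side","s22"); ct=cam("top","t22")
s=sensors.state(); print(s["eef_pos"],s["wrist_force"])
np.savez("w22.npz",**{k:c[k] for k in ["img","R","t","C","K","rvec","tvec","fx","fy","cx","cy"]})
cv2.imwrite("pics/s22z.png",cv2.resize(cs["img"][110:290,220:460],None,fx=3,fy=3,interpolation=2))
# side before/after comparison
a=cv2.imread("pics/side0.png"); b=cs["img"]
cv2.imwrite("pics/cmp.png",np.hstack([cv2.resize(i[160:265,290:390],None,fx=4,fy=4,interpolation=2) for i in (a,b)]))
E
```

```text
[ 0.58503312 -0.07671005  0.2242178 ] [0.480737   0.69285    0.65818682]
```

View pics/cmp.png

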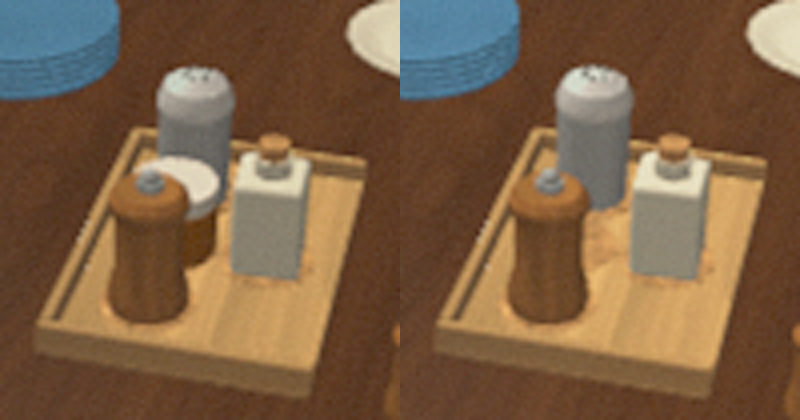

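View pics/s22z.png

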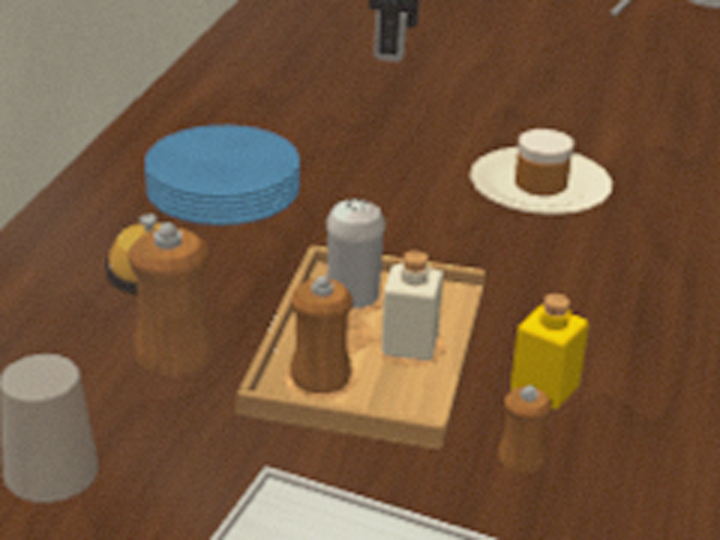

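View pics/w22.png

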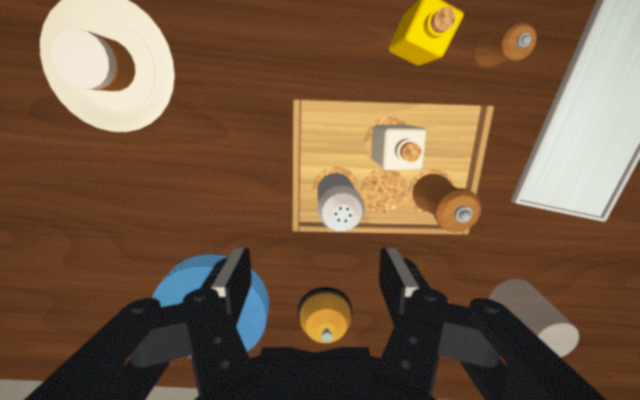

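The side views before and after match to within about a pixel for the mill, shaker and cruet. I'll check the jar's centring and the bystanders with numbers.

```bash
python3 - <<'E'
from h import *
c=cam("top"); im=c["img"]; im0=cv2.imread("pics/top0.png")
hsv=cv2.cvtColor(im,cv2.COLOR_BGR2HSV)
w=dict(np.load("w22.npz")); w={k:(v if v.ndim else float(v)) for k,v in w.items()}
print("cap w22",toz(w,(84,59.5),.054),"knob",toz(w,(464,214),.1),"shk top",toz(w,(343,213),.097),"cork",toz(w,(410,151.5),.094))
s=cam("side")
a=cv2.imread("pics/side0.png");d=cv2.absdiff(a,s["img"]).max(2)
g=lambda i:cv2.cvtColor(i,cv2.COLOR_BGR2GRAY).astype(np.float32)
for n,(x0,x1,y0,y1) in {"tumbler":(212,260,222,282),"plates":(262,325,146,188),"bell":(250,266,178,210),"mill":(312,342,198,244),"shaker":(325,352,172,188),"cruet":(345,372,190,232)}.items():
    print(n,cv2.phaseCorrelate(g(a)[y0:y1,x0:x1].copy(),g(s["img"])[y0:y1,x0:x1].copy()))
cv2.imwrite("pics/sauz.png",cv2.resize(im[205:285,400:480],None,fx=6,fy=6,interpolation=2))
E
```

```text
cap w22 [[ 0.48496054 -0.30115047  0.054     ]] knob [[0.59402966 0.07033801 0.1       ]] shk top [[ 0.60331395 -0.04606063  0.097     ]] cork [[0.53974163 0.00902399 0.094     ]]
tumbler ((0.03808326617954094, -0.08381149180307546), 0.9560247643126382)
plates ((0.07411309299641289, 0.49029313357050697), 1.0318446387847264)
bell ((-0.061479955403877184, -0.23699812957496746), 0.9383218232542276)
mill ((-0.019944233887326135, 0.0012776858750740416), 0.6966574938760863)
shaker ((0.034253545581986344, 0.05531255554357184), 0.9532373210898152)
cruet ((0.39175588892770463, 0.5483665575591417), 1.0254960605637036)
```

View pics/sauz.png

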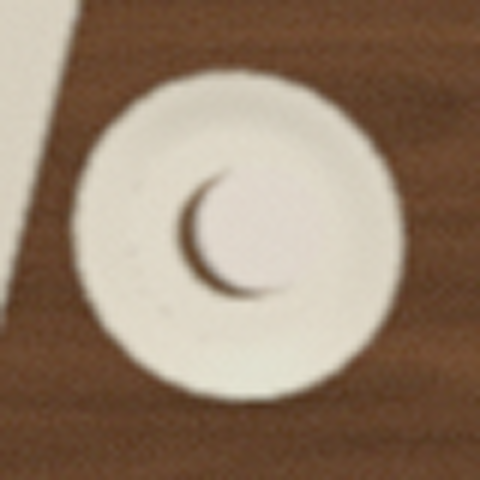

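```bash
python3 -c "
from cell import ticket,sensors
print(ticket.sign_off()); print(sensors.state()['time_s'])"
```

```text
the job is handed in; nothing more can be done
None
the job is handed in; nothing more can be done
```

I moved the mill, shaker and cruet to the tray and set the honey jar in the middle of the saucer. Then I put the three back on their own spots and handed the job in at about 42 s of robot time. The hand-in reports no verdict.

**Last checks:**
- **Mill, shaker and cruet:** in the side camera's before-and-after pictures all three look upright. They moved by less than 0.7 px, which is about 1.5 mm.
- **Jar:** it stands upright in the saucer. The wrist camera from close up put the saucer's centre at (0.485, -0.306), and I released the jar at (0.486, -0.306). A later oblique view put its cap about 5 mm off centre, which is still inside the 15 mm limit.
- **Oblique view:** it also read the mill about 4 mm, and the cruet 2–3 mm, from my first estimates. The side view does not agree, and I trust that view less because its angle was steep.
- **Tumbler, plates and bell:** they did not move beyond what the side camera can show, under 0.5 px.

The tool had drifted to a tilt of about 1.4° by the end, because each move starts from the measured pose. I couldn't correct it with the moves available, and everything still set down flat. The gripper was open and well clear, touching nothing, when I handed in.

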